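# Put away the parts bowls after a motorcycle repair

### The job

The repair is finished: put the parts bowls away on the round rubber mat, the largest one present standing in the middle of the mat and each of the others nested in the next larger one down to the smallest, all sitting flat and fully down. Then put the lid on the smallest bowl and, when the whole nest is together, press the lid down firmly for a moment so that it is surely home. Leave the tools, the can, the mug and the spray bottle where they are.

Things in the scene. Friction and masses are not known exactly. Their poses are not given: they have to be found in the camera images.
- bowl1: The largest of five graded loose parts bowls, plain aluminium on a black rubber foot. Round, 164 mm across the rim, wall 8 mm (148 mm inside), 154 mm under the foot, 62 mm high; foot 20 mm thick, so a bowl nested in it stands 20 mm higher (5 mm play all round between neighbouring sizes). 250 g. Pinch its wall at the rim from above. Origin: centre of underside, z up. Sometimes absent.
- bowl2: The second largest of five graded loose parts bowls, plain aluminium on a black rubber foot. Round, 138 mm across the rim, wall 8 mm (122 mm inside), 128 mm under the foot, 62 mm high; foot 20 mm thick, so a bowl nested in it stands 20 mm higher (5 mm play all round between neighbouring sizes). 210 g. Pinch its wall at the rim from above. Origin: centre of underside, z up. Sometimes absent.
- bowl3: The middle-sized of five graded loose parts bowls, plain aluminium on a black rubber foot. Round, 112 mm across the rim, wall 8 mm (96 mm inside), 102 mm under the foot, 62 mm high; foot 20 mm thick, so a bowl nested in it stands 20 mm higher (5 mm play all round between neighbouring sizes). 170 g. Pinch its wall at the rim from above. Origin: centre of underside, z up. Sometimes absent.
- bowl4: The second smallest of five graded loose parts bowls, plain aluminium on a black rubber foot. Round, 86 mm across the rim, wall 8 mm (70 mm inside), 76 mm under the foot, 62 mm high; foot 20 mm thick, so a bowl nested in it stands 20 mm higher (5 mm play all round between neighbouring sizes). 130 g. Pinch its wall at the rim from above. Origin: centre of underside, z up. Sometimes absent.
- bowl5: The smallest of five graded loose parts bowls, plain aluminium on a black rubber foot. Round, 60 mm across the rim, wall 8 mm (44 mm inside), 50 mm under the foot, 62 mm high; foot 20 mm thick, so a bowl nested in it stands 20 mm higher (5 mm play all round between neighbouring sizes). 100 g. Pinch its wall at the rim from above. Origin: centre of underside, z up. Always present.
- lid: Loose lid of the smallest bowl, lying knob up: aluminium disc 60 mm across, 6 mm thick; below it a rubber plug 35 mm across, 8 mm deep; above it a black knob 22 mm across, 26 mm high (40 mm in all), 80 g. Origin: centre of the plug's underside, z to the knob. Home, the disc lies on the rim, origin 54 mm above that of the smallest bowl; it neither clicks nor yields.
- mat: Flat round black rubber mat, 190 mm in diameter and 4 mm thick, fixed to the bench. Origin: centre of its underside, on the bench top (its top is 4 mm higher).
- spray_bottle: White spray bottle with a yellow trigger head, 68 mm in diameter, 225 mm high. A bystander, loose: leave it alone. Origin: centre of its underside.
- wrench: Steel wrench, 160 mm long, lying flat. A bystander, loose: leave it alone. Origin: about its middle, on the bench.
- screwdriver: Screwdriver, 180 mm long, lying. A bystander, loose: leave it alone. Origin: about its middle, on the bench.
- pliers: Pliers with red grips, 145 mm long, lying. A bystander, loose: leave it alone. Origin: about its middle, on the bench.
- oil_can: Closed can, 66 mm in diameter, 110 mm high. A bystander, loose: leave it alone. Origin: centre of its underside.
- mug: Blue mug, 80 mm in diameter, 90 mm high. A bystander, loose: leave it alone. Origin: centre of its underside.

How it is judged:
By the outcome, as a careful person would: the job done as asked, in the order asked, and still so for the second after the job is handed in, with the robot touching nothing.
Of bowl1, bowl2, bowl3, bowl4 only 3 to 4 are there at a start; the rules pass over those that are not, and their reading is None.
At some moment in a run one of bowl2, bowl3, bowl4, bowl5, lid may be knocked a few centimetres aside while the robot is not near it.
It also fails if it takes over 208 s, if anything falls off the work surface, if the arm or the gripper's body presses on something with over 40 N, if the wrist force passes 120 N, or if a joint passes its speed limit or range.

### The arm

A 7-joint arm with a two-finger parallel gripper is mounted at the origin on the work surface. World frame = base frame: x ahead of the robot, y to its left, z up, the work surface at z = 0. Lengths are in mm, angles in degrees, forces in N, time in s.
With the tool pointing down it reaches from about 425 to 925 mm from the base axis. Payload 6.8 kg.
Tool frame: the origin (TCP) lies midway between the tips of the shut fingers; the grasp point (between the pads) lies env.hold_point_z behind it (env.hold_point_z is the distance from the TCP to the grasp point, in mm); z points along the fingers, y is the line along which they close (so a half turn about z gives the same grasp; the last joint's range is limited). The gripper opens to 85 mm and grips with 20 to 120 N. Pads are 22 mm wide; open, the fingers measure 114 mm over their backs; the gripper's body (76 mm by 85 mm) begins 54 mm behind the grasp point. The pads swing forward as they close: fully open they stand 13 mm farther back than shut.
Start: joints at [-71.511, 27.33, 1.283, 89.118, -0.659, 63.558, -4.761], TCP at [281.877, 613.345, 231.308] pointing down, gripper open.
Joint ranges: [-169.35, 169.35], [-19.33, 120.38], [-80.79, 83.38], [13.8, 139.57], [-78.32, 258.32], [9.67, 109.79], [-169.56, 169.56]. Speed limits (degrees/s): [136.94, 136.94, 180, 180, 180, 180, 180].

### API

Orientations are given as a 3x3 rotation matrix whose columns are the frame's x, y, z axes.
In Python, from workcell import env gives the robot as it stands.
- The arm moves only by the tool servo_tool, never from a script. Its argument "motion" is a list of rows, each an object with "translation": the shift along the tool's x, y, z in units of 0.02 m (1.0 is 0.02 m), a list of three; "twist": the turn about the tool's z in units of 0.08 rad (1.0 is 0.08 rad). A call has exactly 10 rows; each row shifts and turns the commanded pose from where the row before left it, along the tool's axes as they then stand; what a row does not reach is not made up. A row lasts 1/12 s, in which the tool goes at most 41.7 mm and 7.16 degrees, less where a joint would pass 70% of its speed; a pose out of reach is approached as far as the arm can. A call with a number of a shift or a turn outside -1 to 1 is refused whole. A call with a gripper value outside its range is refused whole. "gripper" is the opening, from 0 (shut) to 1 (fully open), set as the call begins (left out, the last holds). The fingers move at their own pace and stop on an object; "newtons" is the grip in N (left out, the last holds). Time passes only in rows, so rows that do not move let the fingers close, or fill a call up. It gives the time, the measured TCP pose, the force, the opening and the grip force at its end, in the units of the state.
- env.read_state(): the state, without advancing time (a new reading comes with each control period).
- env.grab_frame(name): name is "scene" or "top" or "wrist"; returns a dict with "frame" (480x640x3 uint8, blue, green, red), "depth" (480x640 float32, mm along the optical axis (not along the pixel's ray), 0 where there is no reading), "K" (3x3 intrinsics, pixels), "rvec" (rotation vector, rad) and "tvec" (3), from world to camera coordinates, as OpenCV has them; the wrist camera has in their place "hand_eye" (4x4, takes a point from camera to tool coordinates, whose origin is the TCP and whose axes are the flange's). Camera axes: x right, y down, z forward; pixel columns grow to the right and rows downward; lengths in mm; the calibration is good to about 2 mm. The wrist camera is an equidistant fisheye: a pixel r from the principal point sees the ray r / f radians off the axis. A picture is of the moment at which its call begins: read the wrist's pose just before it.
- env.sign_off(): hands the job in; it is judged then, once.
The state is a dict: "clock": time; "joint_positions": joint angles; "joint_vel": joint speeds; "joint_torque": joint torques, N m; "position": TCP position; "eef_rot": TCP orientation; "ft_force": force on the tool from outside, world axes, zero at the start; "wrist_torque": the same for the moment, N m; "gripper_width": finger opening in mm; "gripper_force": force on a finger pad.
Only numpy, scipy, OpenCV 4.12 (cv2) and the standard library are available. Lean on these libraries where they do the work, as an engineer would, in place of code of your own. Each camera call takes 0.05 s, during which the arm holds its last target. There are 200 camera calls.

## Working session

There is one attempt and no reset: what is moved stays moved. The work goes in short steps, Python scripts to look and compute and a tool call to move; the robot and the scene stay as the last step left them, time stands still between calls to the robot, and variables do not carry over. Pictures are saved under pics/ and viewed, at most 14 in all, crops included, and the job is handed in when it is done.

Besides the shell and the picture viewer there is one more tool, called after "Call:" as name([rows], argument=value, ...), one row to a line, values as JSON. servo_tool: Moves the arm, as the interface text tells. Its arguments: {"type":"object","properties":{"motion":{"type":"array","items":{"type":"object","properties":{"translation":{"type":"array","items":{"type":"number","minimum":-1,"maximum":1}},"twist":{"type":"number","minimum":-1,"maximum":1}}}},"gripper":{"type":"number"},"newtons":{"type":"number"}},"required":["motion"]}

```bash
mkdir -p pics; ls
python3 - <<'E'
from workcell import env
import cv2,numpy as np
s=env.read_state()
print({k:np.round(v,3).tolist() for k,v in s.items()}, env.hold_point_z)
for n in("scene","top"):
    f=env.grab_frame(n); cv2.imwrite(f"pics/{n}0.png",f["frame"]); np.savez(f"{n}0.npz",**f)
    R=cv2.Rodrigues(np.array(f["rvec"]))[0]; print(n,np.round(-R.T@np.array(f["tvec"]).ravel()), np.array(f["K"]).round(1).tolist(), R.round(2).tolist())
E
```

```text
pics
{'clock': 0.0, 'joint_positions': [-71.511, 27.376, 1.28, 89.174, -0.659, 63.558, -4.762], 'joint_vel': [-0.099, -0.067, 0.081, -0.079, -0.043, 0.03, 0.129], 'joint_torque': [0.0, -59.644, 1.607, -28.121, 0.012, 0.009, -0.0], 'position': [281.654, 612.818, 230.352], 'eef_rot': [[-0.909, 0.418, -0.001], [0.418, 0.909, -0.002], [-0.0, -0.002, -1.0]], 'ft_force': [-0.229, -0.337, -0.523], 'wrist_torque': [-0.007, 0.007, 0.043], 'gripper_force': 0.0, 'gripper_width': 85.674} 18.700000000000003
scene [1289.  -58.  924.] [[554.2, 0.0, 326.8], [0.0, 554.2, 229.3], [0.0, 0.0, 1.0]] [[0.1, 1.0, -0.01], [0.75, -0.08, -0.65], [-0.65, 0.06, -0.76]]
top [ 355.   23. 1073.] [[516.5, 0.0, 322.9], [0.0, 516.5, 235.0], [0.0, 0.0, 1.0]] [[0.0, -1.0, 0.04], [-0.99, -0.01, -0.17], [0.17, -0.04, -0.98]]
```

View pics/top0.png

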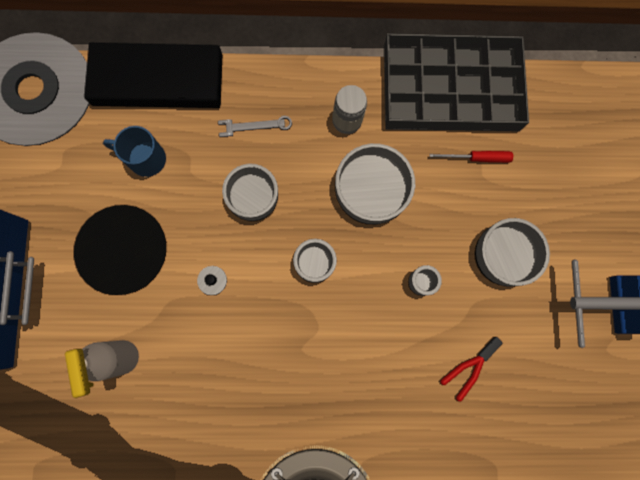

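View pics/scene0.png

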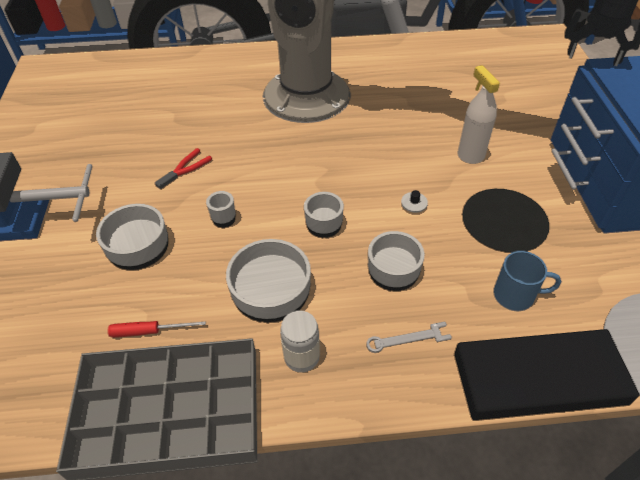

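```bash
cat > h.py <<'E'
import cv2,numpy as np
from scipy.optimize import least_squares
from workcell import env
RAD={'bowl1':82,'bowl2':69,'bowl3':56,'bowl4':43,'bowl5':30}
def cloud(f):
    R=cv2.Rodrigues(np.array(f["rvec"]))[0]; t=np.array(f["tvec"]).ravel(); K=np.array(f["K"]); d=f["depth"]
    v,u=np.mgrid[:480,:640]
    P=np.stack([(u-K[0,2])/K[0,0]*d,(v-K[1,2])/K[1,1]*d,d],-1)
    W=(P-t)@R; W[d==0]=np.nan
    return W
def px(f,p):
    return cv2.projectPoints(np.float64([p]),np.array(f["rvec"]),np.array(f["tvec"]),np.array(f["K"]),None)[0].ravel()
def bowl(W,c0,r,z0=62,gate=None):
    """fit rim centre: points near rim height within ring about c0"""
    c=np.array(c0[:2],float); P=W.reshape(-1,3); P=P[np.isfinite(P[:,0])]
    for g in ([gate or 14,8,7]):
        d=np.hypot(P[:,0]-c[0],P[:,1]-c[1])
        m=(abs(P[:,2]-z0)<7)&(abs(d-(r-4))<g)
        Q=P[m]
        if len(Q)<10: return None
        c=least_squares(lambda q:np.hypot(Q[:,0]-q[0],Q[:,1]-q[1])-(r-4),c,loss='soft_l1').x
    return c.round(1),np.median(Q[:,2]).round(1),len(Q)
E
python3 - <<'E'
from h import *
f=dict(np.load('top0.npz')); g=dict(np.load('scene0.npz'))
W=cloud(f);V=cloud(g)
px0={'bowl1':(375,184),'bowl2':(512,253),'bowl3':(250,192),'bowl4':(314,261),'bowl5':(425,281)}
K=f["K"];R=cv2.Rodrigues(f["rvec"])[0];C=-R.T@f["tvec"].ravel()
def ray(u,v,z):
    d=R.T@np.array([(u-K[0,2])/K[0,0],(v-K[1,2])/K[1,1],1]);return C+d*(z-C[2])/d[2]
for n,(u,v) in px0.items():
    c=ray(u,v,62); print(n,c.round(),bowl(W,c,RAD[n],gate=20),bowl(V,c,RAD[n],gate=20))
for n,u,v,z in [('mat',120,249,4),('lid',211,280,40),('spray',70,372,215),('sprayb',120,357,0),('mug',134,140,90),('can',350,100,110),('screw',470,156,10),('wrench',255,126,5),('pl',470,368,5),('T bar',577,305,80)]:
    print(n,ray(u,v,z).round(),W[v,u].round())
# mat: dark pixels
I=f["frame"].max(-1).astype(np.uint8); m=(I<30); 
for A,fr,b in((W,f["frame"],(60,180,190,310)),(V,g["frame"],(455,560,180,255))):
    m=np.zeros((480,640),np.uint8); u0,u1,v0,v1=b; m[v0:v1,u0:u1]=(fr[v0:v1,u0:u1].max(-1)<32)
    n,l,s,c=cv2.connectedComponentsWithStats(m); k=1+s[1:,4].argmax(); P=A[l==k]; 
    hull=cv2.convexHull(P[:,:2].astype(np.float32)); print('mat',cv2.minEnclosingCircle(hull),np.nanmedian(P,0).round(1))
# lid disc points
for A in (W,V):
    c=ray(211,280,20); d=np.hypot(A[...,0]-c[0],A[...,1]-c[1]); P=A[(d<45)&(A[...,2]>5)]; 
    Q=P[(P[:,2]<22)];k=P[P[:,2]>33]; print('lid',cv2.minEnclosingCircle(cv2.convexHull(Q[:,:2].astype(np.float32))),np.median(k,0).round(1),len(k),P[:,2].max())
E
```

```text
bowl1 [ 638. -118.   62.] (array([ 643.5, -117.2]), np.float64(61.5), 1018) (array([ 645.8, -118.5]), np.float64(62.5), 1185)
bowl2 [ 498. -392.   62.] (array([ 503. , -397.2]), np.float64(61.9), 936) (array([ 504.6, -398.3]), np.float64(62.5), 908)
bowl3 [618. 134.  62.] (array([622.7, 135.1]), np.float64(61.4), 692) (array([624.9, 133.8]), np.float64(62.2), 739)
bowl4 [479.   5.  62.] (array([483. ,   4.4]), np.float64(61.6), 513) (array([485. ,   3.3]), np.float64(62.3), 475)
bowl5 [ 441. -214.   62.] (array([ 444.5, -215.8]), np.float64(62.0), 356) (array([ 446.1, -216.9]), np.float64(62.4), 310)
mat [509. 404.   4.] [509. 404.   5.]
lid [443. 209.  40.] [443. 209.  37.]
spray [281. 393. 215.] [282. 389. 225.]
sprayb [291. 390.   0.] [297. 355. 104.]
mug [713. 361.  90.] [736. 382.  29.]
can [796. -64. 110.] [795. -64. 112.]
screw [ 718. -334.   10.] [ 715. -331.   19.]
wrench [780. 133.   5.] [780. 133.   5.]
pl [ 270. -314.    5.] [ 270. -316.    1.]
T bar [ 395. -506.   80.] [ 395. -505.   83.]
mat ((505.37530517578125, 404.19354248046875), 93.61481475830078) [507.3 404.7   3.6]Traceback (most recent call last):
  File "<stdin>", line 16, in <module>
ValueError: attempt to get argmax of an empty sequence
```

Call:
servo_tool([
  {"twist": -0.9},
  {"twist": -0.9},
  {"twist": -0.9},
  {"twist": -0.9},
  {"twist": -0.9},
  {"twist": -0.9},
  {"translation": [-0.5,0,0]},
  {"translation": [-1,0,0]},
  {"translation": [-1,0,0]},
  {"translation": [-1,0,0]},
], gripper=0.38, newtons=60)

```text
invalid input
```

Call:
servo_tool([
  {"translation": [-0.8,-1,0]},
  {"translation": [-0.8,-1,0]},
  {"translation": [-0.8,-1,0]},
  {"translation": [-0.8,-1,0]},
  {"translation": [-0.8,-1,0]},
  {"translation": [-0.8,-1,0]},
  {"translation": [-0.8,-1,0]},
  {"translation": [-0.8,-1,0]},
  {"translation": [-0.8,-1,0]},
  {"translation": [-0.8,-1,0]},
])

```text
invalid input
```

Call:
servo_tool([
  {"translation": [0,0,0],"twist": -0.9},
  {"translation": [0,0,0],"twist": -0.9},
  {"translation": [0,0,0],"twist": -0.9},
  {"translation": [0,0,0],"twist": -0.9},
  {"translation": [0,0,0],"twist": -0.9},
  {"translation": [0,0,0],"twist": -0.9},
  {"translation": [-0.5,0,0],"twist": 0},
  {"translation": [-1,0,0],"twist": 0},
  {"translation": [-1,0,0],"twist": 0},
  {"translation": [-1,0,0],"twist": 0},
], gripper=0.38, newtons=60)

```text
clock: 0.93
position: [345.2, 620.9, 238.9]
eef_rot: [[-1.0, -0.009, -0.005], [-0.009, 1.0, 0.015], [0.005, 0.015, -1.0]]
ft_force: [-16.4, -0.8, 29.1]
gripper_width: 32.1
gripper_force: 14.6
```

Call:
servo_tool([
  {"translation": [-0.75,-1,0],"twist": 0},
  {"translation": [-0.75,-1,0],"twist": 0},
  {"translation": [-0.75,-1,0],"twist": 0},
  {"translation": [-0.75,-1,0],"twist": 0},
  {"translation": [-0.75,-1,0],"twist": 0},
  {"translation": [-0.75,-1,0],"twist": 0},
  {"translation": [-0.75,-1,0],"twist": 0},
  {"translation": [-0.75,-1,0],"twist": 0},
  {"translation": [-0.75,-1,0],"twist": 0},
  {"translation": [-0.75,-1,0],"twist": 0},
])

```text
clock: 1.77
position: [502.5, 412.3, 230.8]
eef_rot: [[-1.0, -0.001, -0.001], [-0.001, 1.0, -0.001], [0.001, -0.001, -1.0]]
ft_force: [-0.7, 0.4, -0.3]
gripper_width: 32.4
gripper_force: 0.0
```

Call:
servo_tool([
  {"translation": [-0.7,-1,0],"twist": 0},
  {"translation": [-0.7,-1,0],"twist": 0},
  {"translation": [-0.7,-1,0],"twist": 0},
  {"translation": [-0.7,-1,0],"twist": 0},
  {"translation": [-0.7,-1,0],"twist": 0},
  {"translation": [-0.7,-1,0],"twist": 0},
  {"translation": [-0.7,-1,0],"twist": 0},
  {"translation": [-0.7,-1,0],"twist": 0},
  {"translation": [-0.7,-1,0],"twist": 0},
  {"translation": [-0.7,-1,0],"twist": 0},
])

```text
clock: 2.6
position: [642.6, 212.6, 230.7]
eef_rot: [[-1.0, -0.001, -0.001], [-0.001, 1.0, -0.0], [0.001, -0.0, -1.0]]
ft_force: [-0.3, -0.1, 0.4]
gripper_width: 32.7
gripper_force: 0.0
```

Call:
servo_tool([
  {"translation": [0,-1,0],"twist": 0},
  {"translation": [0,-1,0],"twist": 0},
  {"translation": [0,-1,0],"twist": 0},
  {"translation": [0,-1,0],"twist": 0},
  {"translation": [0,-1,0],"twist": 0},
  {"translation": [0,-1,0],"twist": 0},
  {"translation": [0,-1,0],"twist": 0},
  {"translation": [0,-1,0],"twist": 0},
  {"translation": [0,-1,0],"twist": 0},
  {"translation": [0,-1,0],"twist": 0},
])

```text
clock: 3.43
position: [642.1, 12.8, 230.8]
eef_rot: [[-1.0, -0.001, -0.001], [-0.001, 1.0, -0.0], [0.001, -0.0, -1.0]]
ft_force: [-0.1, -0.1, 0.7]
gripper_width: 32.3
gripper_force: 0.0
```

Call:
servo_tool([
  {"translation": [0,-1,0.5],"twist": 0},
  {"translation": [0,-1,0.5],"twist": 0},
  {"translation": [0,-1,0.5],"twist": 0},
  {"translation": [0,-1,0.5],"twist": 0},
  {"translation": [0,-1,0.5],"twist": 0},
  {"translation": [0,-1,0.5],"twist": 0},
  {"translation": [0,-1,0.5],"twist": 0},
  {"translation": [0,-1,0.5],"twist": 0},
  {"translation": [0,-1,0.5],"twist": 0},
  {"translation": [0,-0.5,0.5],"twist": 0},
])

```text
clock: 4.27
position: [642.0, -179.6, 130.4]
eef_rot: [[-1.0, 0.002, -0.001], [0.002, 1.0, -0.002], [0.001, -0.002, -1.0]]
ft_force: [-0.6, -0.2, -0.7]
gripper_width: 32.6
gripper_force: 0.0
```

```bash
cat > st.py <<'E'
from h import *
s=env.read_state()
print(s["clock"],np.round(s["position"],1),np.round(s["eef_rot"],3).tolist(),np.round(s["ft_force"],1),s["gripper_width"],np.round(s["joint_positions"]))
E
python3 st.py
```

```text
4.2667 [ 642.  -179.6  130.4] [[-1.0, 0.002, -0.001], [0.002, 1.0, -0.002], [0.001, -0.002, -1.0]] [-0.6 -0.2 -0.7] 32.57696511092942 [  5.  32.   7.  96.  -5.  52. 104.]
```

Call:
servo_tool([
  {"translation": [-0.13,-0.82,0],"twist": 0},
  {"translation": [0,0,0],"twist": 0},
  {"translation": [0,0,0.85],"twist": 0},
  {"translation": [0,0,0.85],"twist": 0},
  {"translation": [0,0,0.85],"twist": 0},
  {"translation": [0,0,0.85],"twist": 0},
  {"translation": [0,0,0.5],"twist": 0},
  {"translation": [0,0,0.35],"twist": 0},
  {"translation": [0,0,0],"twist": 0},
  {"translation": [0,0,0],"twist": 0},
])

```text
clock: 5.1
position: [645.9, -192.3, 46.8]
eef_rot: [[-1.0, -0.002, 0.001], [-0.002, 1.0, 0.0], [-0.001, 0.0, -1.0]]
ft_force: [-0.5, 0.5, -0.2]
gripper_width: 32.3
gripper_force: 0.0
```

Call:
servo_tool([
  {"translation": [0,0,0],"twist": 0},
  {"translation": [0,0,0],"twist": 0},
  {"translation": [0,0,0],"twist": 0},
  {"translation": [0,0,0],"twist": 0},
  {"translation": [0,0,0],"twist": 0},
  {"translation": [0,0,0],"twist": 0},
  {"translation": [0,0,0],"twist": 0},
  {"translation": [0,0,0],"twist": 0},
  {"translation": [0,0,0],"twist": 0},
  {"translation": [0,0,0],"twist": 0},
], gripper=0)

```text
clock: 5.93
position: [646.0, -192.8, 47.7]
eef_rot: [[-1.0, -0.001, 0.002], [-0.001, 1.0, -0.0], [-0.002, -0.0, -1.0]]
ft_force: [-1.3, -0.1, 6.7]
gripper_width: 6.2
gripper_force: 59.7
```

Call:
servo_tool([
  {"translation": [0,0,-0.3],"twist": 0},
  {"translation": [0,0,-0.7],"twist": 0},
  {"translation": [0,0,-1],"twist": 0},
  {"translation": [0,0,-1],"twist": 0},
  {"translation": [0,0,-1],"twist": 0},
  {"translation": [0,0,-1],"twist": 0},
  {"translation": [0,0,-1],"twist": 0},
  {"translation": [0,0,-1],"twist": 0},
  {"translation": [0,0,0],"twist": 0},
  {"translation": [0,0,0],"twist": 0},
])

```text
clock: 6.77
position: [646.1, -193.0, 188.1]
eef_rot: [[-1.0, -0.001, 0.003], [-0.001, 1.0, -0.001], [-0.003, -0.001, -1.0]]
ft_force: [0.0, -0.3, -2.7]
gripper_width: 6.3
gripper_force: 58.7
```

```bash
python3 st.py
python3 - <<'E'
from h import *
f=env.grab_frame('scene'); cv2.imwrite('pics/a1.png',f['frame'])
E
```

```text
6.7667 [ 646.1 -193.   188.1] [[-1.0, -0.001, 0.003], [-0.001, 1.0, -0.001], [-0.003, -0.001, -1.0]] [ 0.  -0.3 -2.7] 6.3042253516618265 [  6.  29.   8.  92.  -5.  58. 105.]
```

View pics/a1.png

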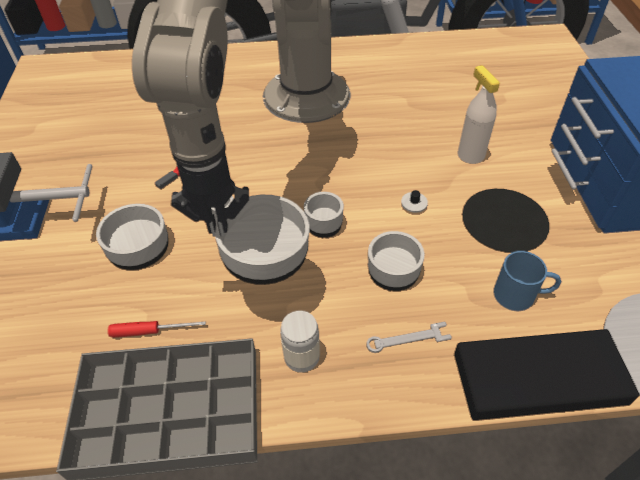

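```bash
cat >> h.py <<'E'
def held(c0,r,z0):
    """held bowl: rim centre per camera, and tilt (plane fit) """
    for n in('top','scene'):
        W=cloud(env.grab_frame(n)); b=bowl(W,c0,r,z0); print(n,b)
        if b is None: continue
        P=W.reshape(-1,3);P=P[np.isfinite(P[:,0])]
        d=np.hypot(P[:,0]-b[0][0],P[:,1]-b[0][1]); Q=P[(abs(P[:,2]-z0)<7)&(abs(d-r+4)<5)]
        a=np.linalg.lstsq(np.c_[Q[:,:2]-b[0],np.ones(len(Q))],Q[:,2],rcond=None)[0]; print('  tilt deg',np.degrees(a[:2]).round(2),'z',a[2].round(1))
E
python3 - <<'E'
from h import *
held((645,-116),82,202)
g=dict(np.load('scene0.npz'));V=cloud(g)
m=np.zeros((480,640),np.uint8);u0,u1,v0,v1=455,556,183,255;m[v0:v1,u0:u1]=g["frame"][v0:v1,u0:u1].max(-1)<45
n,l,s,c=cv2.connectedComponentsWithStats(m); print(s,c)
k=1+s[1:,4].argmax();P=V[l==k];print(cv2.minEnclosingCircle(P[:,:2].astype(np.float32)),np.median(P,0))
f=dict(np.load('top0.npz'));W=cloud(f)
for n,A in(('t',W),('s',V)):
    d=np.hypot(A[...,0]-443,A[...,1]-209);P=A[(d<45)&(A[...,2]>9)&(A[...,2]<20)];k=A[(d<30)&(A[...,2]>35)]
    print('lid',n,cv2.minEnclosingCircle(P[:,:2].astype(np.float32)),k.mean(0),len(k))
E
```

```text
top (array([ 650.7, -115.7]), np.float64(197.9), 871)
  tilt deg [ 0.15 -1.67] z 198.0
scene (array([ 651.2, -116.7]), np.float64(198.1), 827)
  tilt deg [ 0.03 -1.92] z 198.3
[[     0      0    640    480 303092]
 [   463    189     86     63   4108]] [[316.97980811 239.76511422]
 [505.44206426 219.93962999]]
((509.6761779785156, 407.8472900390625), 96.85868835449219) [nan nan nan]
lid t ((446.25762939453125, 212.96649169921875), 29.889127731323242) [445.72531759 212.64518352  39.69163588] 92
lid s ((446.0976867675781, 213.3517303466797), 31.56475830078125) [447.6908337  211.28334998  40.61981517] 66
```

Call:
servo_tool([
  {"translation": [0.1,0.3,0],"twist": 0},
  {"translation": [0.25,0.7,0],"twist": 0},
  {"translation": [0.25,1,0],"twist": 0},
  {"translation": [0.25,1,0],"twist": 0},
  {"translation": [0.25,1,0],"twist": 0},
  {"translation": [0.25,1,0],"twist": 0},
  {"translation": [0.25,1,0],"twist": 0},
  {"translation": [0.25,1,0],"twist": 0},
  {"translation": [0.25,1,0],"twist": 0},
  {"translation": [0.25,1,0],"twist": 0},
])

```text
clock: 7.75
position: [596.8, -10.1, 185.7]
eef_rot: [[-1.0, -0.003, -0.001], [-0.003, 1.0, 0.001], [0.001, 0.001, -1.0]]
ft_force: [0.1, 0.6, -2.8]
gripper_width: 6.3
gripper_force: 58.7
```

Call:
servo_tool([
  {"translation": [0.3,1,0],"twist": 0},
  {"translation": [0.3,1,0],"twist": 0},
  {"translation": [0.3,1,0],"twist": 0},
  {"translation": [0.3,1,0],"twist": 0},
  {"translation": [0.3,1,0],"twist": 0},
  {"translation": [0.3,1,0],"twist": 0},
  {"translation": [0.3,1,0],"twist": 0},
  {"translation": [0.3,1,0],"twist": 0},
  {"translation": [0.3,1,0],"twist": 0},
  {"translation": [0.3,1,0],"twist": 0},
])

```text
clock: 8.58
position: [536.0, 189.2, 185.8]
eef_rot: [[-1.0, -0.003, -0.002], [-0.003, 1.0, -0.0], [0.002, -0.0, -1.0]]
ft_force: [-0.4, -0.0, -1.3]
gripper_width: 6.9
gripper_force: 58.7
```

Call:
servo_tool([
  {"translation": [0.3,1,0],"twist": 0},
  {"translation": [0.3,1,0],"twist": 0},
  {"translation": [0.3,1,0],"twist": 0},
  {"translation": [0.3,1,0.3],"twist": 0},
  {"translation": [0.3,1,0.5],"twist": 0},
  {"translation": [0.3,1,0.7],"twist": 0},
  {"translation": [0,0.7,1],"twist": 0},
  {"translation": [0,0.35,1],"twist": 0},
  {"translation": [0,0,1],"twist": 0},
  {"translation": [0,0,0.5],"twist": 0},
])

```text
clock: 9.42
position: [498.5, 328.7, 83.4]
eef_rot: [[-1.0, -0.004, -0.004], [-0.004, 1.0, -0.002], [0.004, -0.002, -1.0]]
ft_force: [-0.0, -0.7, -1.8]
gripper_width: 6.3
gripper_force: 58.7
```

```bash
python3 st.py
python3 - <<'E'
from h import *
s=env.read_state();z=s["position"][2]
held((508,405),82,z+10)
f=dict(np.load('top0.npz'));g=dict(np.load('scene0.npz'))
for F,b,t in((f,(60,180,190,310),40),(g,(455,556,183,255),45)):
    m=np.zeros((480,640),np.uint8);u0,u1,v0,v1=b;m[v0:v1,u0:u1]=F["frame"][v0:v1,u0:u1].max(-1)<t
    k=max(cv2.findContours(m,0,1)[0],key=cv2.contourArea); e=cv2.fitEllipse(k)
    R=cv2.Rodrigues(F["rvec"])[0];C=-R.T@F["tvec"].ravel();K=F["K"]
    q=k[:,0].astype(float);d=np.c_[(q[:,0]-K[0,2])/K[0,0],(q[:,1]-K[1,2])/K[1,1],np.ones(len(q))]@R
    X=(C+d*((4-C[2])/d[:,2:]))[:,:2]
    r=least_squares(lambda p:np.hypot(*(X-p[:2]).T)-p[2],[508,404,95],loss='soft_l1');print('mat',r.x.round(1))
E
```

```text
9.4167 [498.5 328.7  83.4] [[-1.0, -0.004, -0.004], [-0.004, 1.0, -0.002], [0.004, -0.002, -1.0]] [-0.  -0.7 -1.8] 6.307126807413513 [-38.  30.  -1. 107.   1.  43.  50.]
top (array([505. , 403.3]), np.float64(95.7), 265)
  tilt deg [0.5  0.18] z 95.4
scene (array([505.6, 401.5]), np.float64(92.3), 720)
  tilt deg [ 0.18 -1.31] z 92.4
mat [508.7 404.3  92. ]
mat [508.4 406.2  92.1]
```

Call:
servo_tool([
  {"translation": [-0.15,0.12,0],"twist": 0},
  {"translation": [0,0,0.5],"twist": 0},
  {"translation": [0,0,0.5],"twist": 0},
  {"translation": [0,0,0.3],"twist": 0},
  {"translation": [0,0,0.15],"twist": 0},
  {"translation": [0,0,0.1],"twist": 0},
  {"translation": [0,0,0],"twist": 0},
  {"translation": [0,0,0],"twist": 0},
  {"translation": [0,0,0],"twist": 0},
  {"translation": [0,0,0],"twist": 0},
])

```text
clock: 10.35
position: [504.9, 330.8, 55.7]
eef_rot: [[-1.0, -0.001, 0.0], [-0.001, 1.0, 0.0], [-0.0, 0.0, -1.0]]
ft_force: [0.1, -0.8, -0.4]
gripper_width: 6.1
gripper_force: 59.1
```

Call:
servo_tool([
  {"translation": [0,0,0],"twist": 0},
  {"translation": [0,0,0],"twist": 0},
  {"translation": [0,0,0],"twist": 0},
  {"translation": [0,0,0],"twist": 0},
  {"translation": [0,0,0],"twist": 0},
  {"translation": [0,0,-0.5],"twist": 0},
  {"translation": [0,0,-1],"twist": 0},
  {"translation": [0,0,-1],"twist": 0},
  {"translation": [0,0,-1],"twist": 0},
  {"translation": [0,0,-1],"twist": 0},
], gripper=0.38)

```text
clock: 11.18
position: [504.9, 330.6, 147.0]
eef_rot: [[-1.0, -0.001, 0.0], [-0.001, 1.0, 0.0], [-0.0, 0.0, -1.0]]
ft_force: [0.2, -0.3, -0.0]
gripper_width: 32.1
gripper_force: 0.0
```

```bash
cat > look.py <<'E'
from h import *
import sys
G=eval(sys.argv[1]) # {name:(x,y,z)}
for n in('top','scene'):
    f=env.grab_frame(n);W=cloud(f);cv2.imwrite(f'pics/last_{n}.png',f['frame'])
    for k,(x,y,z) in G.items(): print(n,k,bowl(W,(x,y),RAD[k],z,gate=25))
E
python3 st.py;python3 look.py "{'bowl1':(508,405,66),'bowl2':(503.8,-397.7,62),'bowl3':(623.8,134.5,62),'bowl4':(484,4,62),'bowl5':(445,-216,62)}"
```

```text
11.1833 [504.9 330.6 147. ] [[-1.0, -0.001, 0.0], [-0.001, 1.0, 0.0], [-0.0, 0.0, -1.0]] [ 0.2 -0.3 -0. ] 32.05187612601008 [-38.  26.  -1. 104.   1.  50.  50.]
top bowl1 (array([510.7, 405.2]), np.float64(65.3), 363)
top bowl2 (array([ 503. , -397.3]), np.float64(61.8), 936)
top bowl3 (array([622.8, 135. ]), np.float64(61.3), 698)
top bowl4 (array([482.9,   4.4]), np.float64(61.7), 518)
top bowl5 (array([ 444.6, -215.8]), np.float64(61.8), 354)
scene bowl1 (array([512.7, 403.4]), np.float64(66.1), 971)
scene bowl2 (array([ 504.6, -398.4]), np.float64(62.6), 896)
scene bowl3 (array([625. , 133.9]), np.float64(62.4), 742)
scene bowl4 (array([484.9,   3.2]), np.float64(62.4), 469)
scene bowl5 (array([ 446.6, -217.1]), np.float64(62.6), 313)
```

Call:
servo_tool([
  {"translation": [0,-1,0],"twist": 0},
  {"translation": [0,-1,0],"twist": 0},
  {"translation": [0,-1,0],"twist": 0},
  {"translation": [0,-1,0],"twist": 0},
  {"translation": [0,-1,0],"twist": 0},
  {"translation": [0,-1,0],"twist": 0},
  {"translation": [0,-1,0],"twist": 0},
  {"translation": [0,-1,0],"twist": 0},
  {"translation": [0,-1,0],"twist": 0},
  {"translation": [0,-1,0],"twist": 0},
])

```text
clock: 12.12
position: [504.7, 129.6, 145.2]
eef_rot: [[-1.0, -0.001, -0.0], [-0.001, 1.0, -0.0], [0.0, -0.0, -1.0]]
ft_force: [0.5, 0.1, 0.1]
gripper_width: 32.7
gripper_force: 0.0
```

Call:
servo_tool([
  {"translation": [0,-1,0],"twist": 0},
  {"translation": [0,-1,0],"twist": 0},
  {"translation": [0,-1,0],"twist": 0},
  {"translation": [0,-1,0],"twist": 0},
  {"translation": [0,-1,0],"twist": 0},
  {"translation": [0,-1,0],"twist": 0},
  {"translation": [0,-1,0],"twist": 0},
  {"translation": [0,-1,0],"twist": 0},
  {"translation": [0,-1,0],"twist": 0},
  {"translation": [0,-1,0],"twist": 0},
])

```text
clock: 12.95
position: [504.9, -70.3, 145.2]
eef_rot: [[-1.0, -0.001, -0.0], [-0.001, 1.0, 0.0], [0.0, 0.0, -1.0]]
ft_force: [1.2, 0.6, -0.2]
gripper_width: 32.7
gripper_force: 0.0
```

Call:
servo_tool([
  {"translation": [0,-1,0],"twist": 0},
  {"translation": [0,-1,0],"twist": 0},
  {"translation": [0,-1,0],"twist": 0},
  {"translation": [0,-1,0],"twist": 0},
  {"translation": [0,-1,0],"twist": 0},
  {"translation": [0,-1,0],"twist": 0},
  {"translation": [0,-1,0],"twist": 0},
  {"translation": [0,-1,0],"twist": 0},
  {"translation": [0,-1,0],"twist": 0},
  {"translation": [0,-1,0],"twist": 0},
])

```text
clock: 13.78
position: [505.1, -270.2, 145.1]
eef_rot: [[-1.0, -0.001, -0.001], [-0.001, 1.0, 0.0], [0.001, 0.0, -1.0]]
ft_force: [-0.1, 0.2, 0.8]
gripper_width: 32.3
gripper_force: 0.0
```

Call:
servo_tool([
  {"translation": [0.05,-1,0],"twist": 0},
  {"translation": [0,-1,0],"twist": 0},
  {"translation": [0,-0.8,0],"twist": 0},
  {"translation": [0,-0.35,0],"twist": 0},
  {"translation": [0,0,0.5],"twist": 0},
  {"translation": [0,0,1],"twist": 0},
  {"translation": [0,0,1],"twist": 0},
  {"translation": [0,0,0],"twist": 0},
  {"translation": [0,0,0],"twist": 0},
  {"translation": [0,0,0],"twist": 0},
])

```text
clock: 14.62
position: [505.1, -331.7, 95.7]
eef_rot: [[-1.0, -0.002, 0.0], [-0.002, 1.0, 0.0], [-0.0, 0.0, -1.0]]
ft_force: [0.2, 0.5, -0.1]
gripper_width: 32.6
gripper_force: 0.0
```

```bash
python3 st.py;python3 look.py "{'bowl2':(503.8,-397.7,62)}"
```

```text
14.6167 [ 505.1 -331.7   95.7] [[-1.0, -0.002, 0.0], [-0.002, 1.0, 0.0], [-0.0, 0.0, -1.0]] [ 0.2  0.5 -0.1] 32.59114071959019 [ 20.  30.  10. 106.  -7.  45. 123.]
top bowl2 (array([ 503.9, -397.1]), np.float64(61.8), 371)
scene bowl2 (array([ 504.5, -398.4]), np.float64(62.5), 835)
```

Call:
servo_tool([
  {"translation": [0,0,0.85],"twist": 0},
  {"translation": [0,0,0.85],"twist": 0},
  {"translation": [0,0,0.5],"twist": 0},
  {"translation": [0,0,0.33],"twist": 0},
  {"translation": [0,0,0],"twist": 0},
  {"translation": [0,0,0],"twist": 0},
  {"translation": [0,0,0],"twist": 0},
  {"translation": [0,0,0],"twist": 0},
  {"translation": [0,0,0],"twist": 0},
  {"translation": [0,0,0],"twist": 0},
])

```text
clock: 15.55
position: [504.9, -332.6, 45.2]
eef_rot: [[-1.0, -0.001, 0.001], [-0.001, 1.0, -0.0], [-0.001, -0.0, -1.0]]
ft_force: [-0.3, 0.9, 0.7]
gripper_width: 32.3
gripper_force: 0.0
```

Call:
servo_tool([
  {"translation": [0,0,0],"twist": 0},
  {"translation": [0,0,0],"twist": 0},
  {"translation": [0,0,0],"twist": 0},
  {"translation": [0,0,0],"twist": 0},
  {"translation": [0,0,0],"twist": 0},
  {"translation": [0,0,0],"twist": 0},
  {"translation": [0,0,0],"twist": 0},
  {"translation": [0,0,0],"twist": 0},
  {"translation": [0,0,0],"twist": 0},
  {"translation": [0,0,0],"twist": 0},
], gripper=0)

```text
clock: 16.38
position: [504.9, -332.9, 45.1]
eef_rot: [[-1.0, -0.001, 0.001], [-0.001, 1.0, -0.001], [-0.001, -0.001, -1.0]]
ft_force: [-1.1, -0.1, 5.1]
gripper_width: 6.4
gripper_force: 59.5
```

Call:
servo_tool([
  {"translation": [0,0,-0.3],"twist": 0},
  {"translation": [0,0,-0.7],"twist": 0},
  {"translation": [0,0,-1],"twist": 0},
  {"translation": [0,0,-1],"twist": 0},
  {"translation": [0,0,-1],"twist": 0},
  {"translation": [0,0,-1],"twist": 0},
  {"translation": [0,0,-1],"twist": 0},
  {"translation": [0,0,-1],"twist": 0},
  {"translation": [0,0,0],"twist": 0},
  {"translation": [0,0,0],"twist": 0},
])

```text
clock: 17.22
position: [504.6, -331.9, 184.9]
eef_rot: [[-1.0, -0.002, 0.001], [-0.002, 1.0, 0.0], [-0.001, 0.0, -1.0]]
ft_force: [0.3, 0.1, -3.0]
gripper_width: 6.7
gripper_force: 58.4
```

Call:
servo_tool([
  {"translation": [0,0.3,0],"twist": 0},
  {"translation": [0,0.7,0],"twist": 0},
  {"translation": [0,1,0],"twist": 0},
  {"translation": [0,1,0],"twist": 0},
  {"translation": [0,1,0],"twist": 0},
  {"translation": [0,1,0],"twist": 0},
  {"translation": [0,1,0],"twist": 0},
  {"translation": [0,1,0],"twist": 0},
  {"translation": [0,1,0],"twist": 0},
  {"translation": [0,1,0],"twist": 0},
])

```text
clock: 18.05
position: [503.1, -149.6, 183.3]
eef_rot: [[-1.0, -0.002, -0.003], [-0.002, 1.0, 0.001], [0.003, 0.001, -1.0]]
ft_force: [0.1, 0.1, -2.3]
gripper_width: 6.5
gripper_force: 58.4
```

Call:
servo_tool([
  {"translation": [0,1,0],"twist": 0},
  {"translation": [0,1,0],"twist": 0},
  {"translation": [0,1,0],"twist": 0},
  {"translation": [0,1,0],"twist": 0},
  {"translation": [0,1,0],"twist": 0},
  {"translation": [0,1,0],"twist": 0},
  {"translation": [0,1,0],"twist": 0},
  {"translation": [0,1,0],"twist": 0},
  {"translation": [0,1,0],"twist": 0},
  {"translation": [0,1,0],"twist": 0},
])

```text
clock: 18.88
position: [502.3, 49.7, 183.4]
eef_rot: [[-1.0, -0.002, -0.003], [-0.002, 1.0, -0.0], [0.003, -0.0, -1.0]]
ft_force: [-0.1, -0.5, -2.3]
gripper_width: 6.5
gripper_force: 58.4
```

Call:
servo_tool([
  {"translation": [0,1,0],"twist": 0},
  {"translation": [0,1,0],"twist": 0},
  {"translation": [0,1,0],"twist": 0},
  {"translation": [0,1,0],"twist": 0},
  {"translation": [0,1,0],"twist": 0},
  {"translation": [0,1,0],"twist": 0},
  {"translation": [0,1,0],"twist": 0},
  {"translation": [0,1,0],"twist": 0},
  {"translation": [0,1,0],"twist": 0},
  {"translation": [0,1,0],"twist": 0},
])

```text
clock: 19.72
position: [501.7, 249.2, 183.3]
eef_rot: [[-1.0, -0.003, -0.003], [-0.003, 1.0, -0.001], [0.003, -0.001, -1.0]]
ft_force: [-0.1, -0.6, -1.2]
gripper_width: 6.6
gripper_force: 58.4
```

Call:
servo_tool([
  {"translation": [0,1,0],"twist": 0},
  {"translation": [0,1,0],"twist": 0},
  {"translation": [0,1,0],"twist": 0},
  {"translation": [0,1,0],"twist": 0},
  {"translation": [0,1,0],"twist": 0},
  {"translation": [0,1,0],"twist": 0},
  {"translation": [0,1,0],"twist": 0},
  {"translation": [-0.2,1,0],"twist": 0},
  {"translation": [-0.15,1,0],"twist": 0},
  {"translation": [0,1,0],"twist": 0},
])

```text
clock: 20.55
position: [509.0, 448.7, 182.9]
eef_rot: [[-1.0, -0.002, -0.002], [-0.002, 1.0, -0.002], [0.002, -0.002, -1.0]]
ft_force: [0.0, 0.2, -2.7]
gripper_width: 6.3
gripper_force: 58.5
```

Call:
servo_tool([
  {"translation": [0,0.6,0],"twist": 0},
  {"translation": [0,0.4,0.5],"twist": 0},
  {"translation": [0,0,1],"twist": 0},
  {"translation": [0,0,1],"twist": 0},
  {"translation": [0,0,0.5],"twist": 0},
  {"translation": [0,0,0],"twist": 0},
  {"translation": [0,0,0],"twist": 0},
  {"translation": [0,0,0],"twist": 0},
  {"translation": [0,0,0],"twist": 0},
  {"translation": [0,0,0],"twist": 0},
])

```text
clock: 21.38
position: [511.2, 468.1, 126.0]
eef_rot: [[-1.0, -0.001, 0.002], [-0.001, 1.0, 0.002], [-0.002, 0.002, -1.0]]
ft_force: [-0.1, -0.6, -1.9]
gripper_width: 6.8
gripper_force: 58.9
```

```bash
python3 st.py;python3 - <<'E'
from h import *
z=env.read_state()["position"][2]
held((512,404),69,z+13)
for n in('top','scene'): print(bowl(cloud(env.grab_frame(n)),(511.7,404.3),82,66))
E
```

```text
21.3833 [511.2 468.1 126. ] [[-1.0, -0.001, 0.002], [-0.001, 1.0, 0.002], [-0.002, 0.002, -1.0]] [-0.1 -0.6 -1.9] 6.770308265060868 [-44.  35.  -5.  91.   3.  54.  40.]
top (array([517.2, 403. ]), np.float64(138.7), 1076)
  tilt deg [-0.66  1.9 ] z 138.8
scene (array([519.7, 402.2]), np.float64(138.9), 859)
  tilt deg [-0.05  1.49] z 138.7
(array([511.2, 405. ]), np.float64(65.2), 680)
(array([512.2, 404. ]), np.float64(66.3), 592)
```

Call:
servo_tool([
  {"translation": [0.33,0.09,0],"twist": 0},
  {"translation": [0,0,0],"twist": 0},
  {"translation": [0,0,0.5],"twist": 0},
  {"translation": [0,0,0.5],"twist": 0},
  {"translation": [0,0,0.5],"twist": 0},
  {"translation": [0,0,0.5],"twist": 0},
  {"translation": [0,0,0.4],"twist": 0},
  {"translation": [0,0,0.2],"twist": 0},
  {"translation": [0,0,0.15],"twist": 0},
  {"translation": [0,0,0],"twist": 0},
])

```text
clock: 22.42
position: [504.1, 469.9, 69.9]
eef_rot: [[-1.0, -0.001, 0.0], [-0.001, 1.0, 0.0], [-0.0, 0.0, -1.0]]
ft_force: [-0.6, 0.0, 4.6]
gripper_width: 6.6
gripper_force: 63.0
```

Call:
servo_tool([
  {"translation": [0,0,0],"twist": 0},
  {"translation": [0,0,0],"twist": 0},
  {"translation": [0,0,0],"twist": 0},
  {"translation": [0,0,0],"twist": 0},
  {"translation": [0,0,0],"twist": 0},
  {"translation": [0,0,0],"twist": 0},
  {"translation": [0,0,-0.5],"twist": 0},
  {"translation": [0,0,-1],"twist": 0},
  {"translation": [0,0,-1],"twist": 0},
  {"translation": [0,0,-1],"twist": 0},
], gripper=0.3)

```text
clock: 23.25
position: [504.0, 469.4, 141.1]
eef_rot: [[-1.0, -0.001, -0.0], [-0.001, 1.0, 0.0], [0.0, 0.0, -1.0]]
ft_force: [-0.6, -0.0, -0.2]
gripper_width: 25.4
gripper_force: 0.0
```

```bash
python3 st.py;python3 look.py "{'bowl1':(511.7,404.4,66),'bowl2':(511.7,404.4,86),'bowl3':(623.8,134.5,62),'bowl4':(484,4,62),'bowl5':(445,-216,62)}"
```

```text
23.25 [504.  469.4 141.1] [[-1.0, -0.001, -0.0], [-0.001, 1.0, 0.0], [0.0, 0.0, -1.0]] [-0.6 -0.  -0.2] 25.444845599163322 [-45.  34.  -5.  91.   3.  55.  39.]
top bowl1 (array([511.1, 405.7]), np.float64(65.2), 915)
top bowl2 (array([509.5, 405.1]), np.float64(85.0), 1005)
top bowl3 (array([622.7, 135. ]), np.float64(61.4), 699)
top bowl4 (array([483. ,   4.3]), np.float64(61.6), 507)
top bowl5 (array([ 444.6, -215.8]), np.float64(61.5), 359)
scene bowl1 (array([512., 404.]), np.float64(66.4), 598)
scene bowl2 (array([511.7, 404.6]), np.float64(86.1), 813)
scene bowl3 (array([625. , 133.9]), np.float64(62.5), 735)
scene bowl4 (array([485.2,   3.4]), np.float64(62.3), 471)
scene bowl5 (array([ 446.3, -217. ]), np.float64(62.5), 319)
```

Call:
servo_tool([
  {"translation": [-0.6,-1,0],"twist": 0},
  {"translation": [-0.6,-1,0],"twist": 0},
  {"translation": [-0.6,-1,0],"twist": 0},
  {"translation": [-0.6,-1,0],"twist": 0},
  {"translation": [-0.6,-1,0],"twist": 0},
  {"translation": [-0.6,-1,0],"twist": 0},
  {"translation": [-0.6,-1,0],"twist": 0},
  {"translation": [-0.6,-1,0],"twist": 0},
  {"translation": [-0.6,-1,0],"twist": 0},
  {"translation": [-0.6,-1,0],"twist": 0},
])

```text
clock: 24.18
position: [624.5, 268.4, 139.5]
eef_rot: [[-1.0, -0.001, -0.0], [-0.001, 1.0, -0.0], [0.0, -0.0, -1.0]]
ft_force: [0.0, -0.9, 0.4]
gripper_width: 25.5
gripper_force: 0.0
```

Call:
servo_tool([
  {"translation": [0,-1,0],"twist": 0},
  {"translation": [0,-1,0],"twist": 0},
  {"translation": [0,-1,0],"twist": 0},
  {"translation": [0,-1,0],"twist": 0},
  {"translation": [0,-1,0],"twist": 0},
  {"translation": [0,-1,0],"twist": 0},
  {"translation": [0,-1,0],"twist": 0},
  {"translation": [0,-1,0],"twist": 0},
  {"translation": [0,-1,0],"twist": 0},
  {"translation": [0,-0.35,0],"twist": 0},
])

```text
clock: 25.02
position: [624.4, 78.3, 139.6]
eef_rot: [[-1.0, 0.003, -0.001], [0.003, 1.0, -0.002], [0.001, -0.002, -1.0]]
ft_force: [0.1, -0.9, 0.5]
gripper_width: 26.0
gripper_force: 0.0
```

Call:
servo_tool([
  {"translation": [0,0,0],"twist": 0},
  {"translation": [0,0,1],"twist": 0},
  {"translation": [0,0,1],"twist": 0},
  {"translation": [0,0,0.5],"twist": 0},
  {"translation": [0,0,0],"twist": 0},
  {"translation": [0,0,0],"twist": 0},
  {"translation": [0,0,0],"twist": 0},
  {"translation": [0,0,0],"twist": 0},
  {"translation": [0,0,0],"twist": 0},
  {"translation": [0,0,0],"twist": 0},
])

```text
clock: 25.85
position: [625.0, 82.7, 90.5]
eef_rot: [[-1.0, -0.001, 0.001], [-0.001, 1.0, 0.0], [-0.001, 0.0, -1.0]]
ft_force: [0.8, -0.2, -0.1]
gripper_width: 25.5
gripper_force: 0.0
```

```bash
python3 st.py;python3 look.py "{'bowl3':(623.8,134.5,62)}"
```

```text
25.85 [625.   82.7  90.5] [[-1.0, -0.001, 0.001], [-0.001, 1.0, 0.0], [-0.001, 0.0, -1.0]] [ 0.8 -0.2 -0.1] 25.481917927167792 [-11.  32.  -2. 102.   2.  46.  75.]
top bowl3 (array([622.8, 134.7]), np.float64(61.2), 248)
scene bowl3 (array([625.2, 133.9]), np.float64(62.3), 657)
```

Call:
servo_tool([
  {"translation": [0,0,0.85],"twist": 0},
  {"translation": [0,0,0.75],"twist": 0},
  {"translation": [0,0,0.42],"twist": 0},
  {"translation": [0,0,0.25],"twist": 0},
  {"translation": [0,0,0],"twist": 0},
  {"translation": [0,0,0],"twist": 0},
  {"translation": [0,0,0],"twist": 0},
  {"translation": [0,0,0],"twist": 0},
  {"translation": [0,0,0],"twist": 0},
  {"translation": [0,0,0],"twist": 0},
])

```text
clock: 26.78
position: [624.8, 82.6, 44.8]
eef_rot: [[-1.0, -0.001, 0.001], [-0.001, 1.0, 0.0], [-0.001, 0.0, -1.0]]
ft_force: [0.7, -0.0, -0.9]
gripper_width: 25.7
gripper_force: 0.0
```

Call:
servo_tool([
  {"translation": [0,0,0],"twist": 0},
  {"translation": [0,0,0],"twist": 0},
  {"translation": [0,0,0],"twist": 0},
  {"translation": [0,0,0],"twist": 0},
  {"translation": [0,0,0],"twist": 0},
  {"translation": [0,0,0],"twist": 0},
  {"translation": [0,0,0],"twist": 0},
  {"translation": [0,0,0],"twist": 0},
  {"translation": [0,0,0],"twist": 0},
  {"translation": [0,0,0],"twist": 0},
], gripper=0)

```text
clock: 27.62
position: [625.2, 82.7, 44.7]
eef_rot: [[-1.0, -0.001, 0.001], [-0.001, 1.0, 0.0], [-0.001, 0.0, -1.0]]
ft_force: [2.9, -0.5, 5.1]
gripper_width: 7.4
gripper_force: 57.1
```

Call:
servo_tool([
  {"translation": [0,0,-0.3],"twist": 0},
  {"translation": [0,0,-0.7],"twist": 0},
  {"translation": [0,0,-1],"twist": 0},
  {"translation": [0,0,-1],"twist": 0},
  {"translation": [0,0,-1],"twist": 0},
  {"translation": [0,0,-1],"twist": 0},
  {"translation": [0,0,-1],"twist": 0},
  {"translation": [0,0,-1],"twist": 0},
  {"translation": [0,0,0],"twist": 0},
  {"translation": [0,0,0],"twist": 0},
])

```text
clock: 28.45
position: [624.1, 82.4, 185.1]
eef_rot: [[-1.0, -0.001, 0.0], [-0.001, 1.0, -0.0], [-0.0, -0.0, -1.0]]
ft_force: [-0.6, 0.3, -1.7]
gripper_width: 7.3
gripper_force: 56.6
```

Call:
servo_tool([
  {"translation": [0.2,0.3,0],"twist": 0},
  {"translation": [0.4,0.7,0],"twist": 0},
  {"translation": [0.6,1,0],"twist": 0},
  {"translation": [0.6,1,0],"twist": 0},
  {"translation": [0.6,1,0],"twist": 0},
  {"translation": [0.6,1,0],"twist": 0},
  {"translation": [0.6,1,0],"twist": 0},
  {"translation": [0.6,1,0],"twist": 0},
  {"translation": [0.6,1,0],"twist": 0},
  {"translation": [0.6,1,0],"twist": 0},
])

```text
clock: 29.28
position: [513.7, 262.9, 182.4]
eef_rot: [[-1.0, -0.002, -0.004], [-0.002, 1.0, -0.002], [0.004, -0.002, -1.0]]
ft_force: [0.2, 0.8, -1.4]
gripper_width: 7.4
gripper_force: 56.6
```

Call:
servo_tool([
  {"translation": [0.4,1,0],"twist": 0},
  {"translation": [0.2,1,0],"twist": 0},
  {"translation": [0.1,1,0],"twist": 0},
  {"translation": [0,1,0],"twist": 0},
  {"translation": [0,0.5,0.3],"twist": 0},
  {"translation": [0,0,0.9],"twist": 0},
  {"translation": [0,0,0.8],"twist": 0},
  {"translation": [0,0,0],"twist": 0},
  {"translation": [0,0,0],"twist": 0},
  {"translation": [0,0,0],"twist": 0},
])

```text
clock: 30.12
position: [502.1, 352.0, 144.2]
eef_rot: [[-1.0, -0.001, -0.001], [-0.001, 1.0, -0.001], [0.001, -0.001, -1.0]]
ft_force: [0.2, -0.0, -1.7]
gripper_width: 7.7
gripper_force: 56.7
```

```bash
python3 st.py;python3 - <<'E'
from h import *
z=env.read_state()["position"][2]
held((512,404),56,z+13)
for n in('top','scene'): W=cloud(env.grab_frame(n));print(bowl(W,(511,404.7),69,86),bowl(W,(511,404.7),82,66))
E
```

```text
30.1167 [502.1 352.  144.2] [[-1.0, -0.001, -0.001], [-0.001, 1.0, -0.001], [0.001, -0.001, -1.0]] [ 0.2 -0.  -1.7] 7.661703458019198 [-35.  27.  -7. 102.   4.  51.  46.]
top (array([499.6, 401.2]), np.float64(159.2), 140)
  tilt deg [16.62 29.57] z 188.6
scene (array([502.1, 400.6]), np.float64(158.7), 565)
  tilt deg [0.59 0.05] z 157.5
(array([509.5, 406. ]), np.float64(84.9), 345) (array([510.6, 405.3]), np.float64(65.1), 541)
(array([511.1, 404.4]), np.float64(86.1), 530) (array([512.1, 403.7]), np.float64(66.1), 609)
```

Call:
servo_tool([
  {"translation": [-0.47,0.2,0],"twist": 0},
  {"translation": [0,0,0],"twist": 0},
  {"translation": [0,0,0.5],"twist": 0},
  {"translation": [0,0,0.5],"twist": 0},
  {"translation": [0,0,0.5],"twist": 0},
  {"translation": [0,0,0.5],"twist": 0},
  {"translation": [0,0,0.4],"twist": 0},
  {"translation": [0,0,0.2],"twist": 0},
  {"translation": [0,0,0.1],"twist": 0},
  {"translation": [0,0,0],"twist": 0},
])

```text
clock: 31.15
position: [511.5, 356.2, 90.2]
eef_rot: [[-1.0, -0.001, -0.0], [-0.001, 1.0, -0.0], [0.0, -0.0, -1.0]]
ft_force: [-0.7, -1.3, 1.6]
gripper_width: 7.4
gripper_force: 57.8
```

```bash
python3 st.py
python3 - <<'E'
from h import *
W=cloud(env.grab_frame('scene'));print(bowl(W,(511,404.7),56,106),bowl(W,(511,404.7),69,86))
E
```

```text
31.15 [511.5 356.2  90.2] [[-1.0, -0.001, -0.0], [-0.001, 1.0, -0.0], [0.0, -0.0, -1.0]] [-0.7 -1.3  1.6] 7.399557022870027 [-35.  32.  -7. 103.   5.  46.  45.]
(array([510.4, 404.5]), np.float64(106.2), 481) (array([511.1, 404.6]), np.float64(86.2), 468)
```

Call:
servo_tool([
  {"translation": [0,0,0],"twist": 0},
  {"translation": [0,0,0],"twist": 0},
  {"translation": [0,0,0],"twist": 0},
  {"translation": [0,0,0],"twist": 0},
  {"translation": [0,0,0],"twist": 0},
  {"translation": [0,0,0],"twist": 0},
  {"translation": [0,0,-0.5],"twist": 0},
  {"translation": [0,0,-1],"twist": 0},
  {"translation": [0,0,-1],"twist": 0},
  {"translation": [0,0,-1],"twist": 0},
], gripper=0.3)

```text
clock: 32.03
position: [511.5, 356.4, 161.7]
eef_rot: [[-1.0, -0.001, -0.0], [-0.001, 1.0, 0.0], [0.0, 0.0, -1.0]]
ft_force: [-0.0, 0.7, 0.5]
gripper_width: 25.7
gripper_force: 0.0
```

Call:
servo_tool([
  {"translation": [0,-1,0],"twist": 0},
  {"translation": [0,-1,0],"twist": 0},
  {"translation": [0,-1,0],"twist": 0},
  {"translation": [0,-1,0],"twist": 0},
  {"translation": [0,-1,0],"twist": 0},
  {"translation": [0,-1,0],"twist": 0},
  {"translation": [0,-1,0],"twist": 0},
  {"translation": [0,-1,0],"twist": 0},
  {"translation": [0.1,-1,0],"twist": 0},
  {"translation": [0.27,-1,0],"twist": 0},
])

```text
clock: 32.87
position: [505.1, 155.5, 161.2]
eef_rot: [[-1.0, -0.001, 0.001], [-0.001, 1.0, 0.001], [-0.001, 0.001, -1.0]]
ft_force: [0.5, -0.4, -0.3]
gripper_width: 25.5
gripper_force: 0.0
```

Call:
servo_tool([
  {"translation": [0.5,-1,0],"twist": 0},
  {"translation": [0.5,-1,0],"twist": 0},
  {"translation": [0,-1,0],"twist": 0},
  {"translation": [0,-1,0],"twist": 0},
  {"translation": [0,-1,0],"twist": 0},
  {"translation": [0,-1,0],"twist": 0},
  {"translation": [0,-1,0],"twist": 0},
  {"translation": [0,-1,0],"twist": 0},
  {"translation": [0,-1,0],"twist": 0},
  {"translation": [0,-0.55,0],"twist": 0},
])

```text
clock: 33.7
position: [484.7, -37.0, 161.1]
eef_rot: [[-1.0, 0.001, 0.001], [0.001, 1.0, -0.001], [-0.001, -0.001, -1.0]]
ft_force: [-0.0, 0.6, -0.1]
gripper_width: 25.5
gripper_force: 0.0
```

Call:
servo_tool([
  {"translation": [0,0,0],"twist": 0},
  {"translation": [0,0,1],"twist": 0},
  {"translation": [0,0,1],"twist": 0},
  {"translation": [0,0,1],"twist": 0},
  {"translation": [0,0,0.4],"twist": 0},
  {"translation": [0,0,0],"twist": 0},
  {"translation": [0,0,0],"twist": 0},
  {"translation": [0,0,0],"twist": 0},
  {"translation": [0,0,0],"twist": 0},
  {"translation": [0,0,0],"twist": 0},
])

```text
clock: 34.53
position: [485.4, -34.5, 93.2]
eef_rot: [[-1.0, -0.001, 0.002], [-0.001, 1.0, 0.0], [-0.002, 0.0, -1.0]]
ft_force: [-0.5, 0.6, -0.5]
gripper_width: 25.6
gripper_force: 0.0
```

```bash
python3 st.py;python3 look.py "{'bowl1':(511.7,404.4,66),'bowl2':(511.7,404.4,86),'bowl3':(511,404.4,106),'bowl4':(484,4,62),'bowl5':(445,-216,62)}"
```

```text
34.5333 [485.4 -34.5  93.2] [[-1.0, -0.001, 0.002], [-0.001, 1.0, 0.0], [-0.002, 0.0, -1.0]] [-0.5  0.6 -0.5] 25.61616166596853 [ -3.  21.  -1. 121.   0.  38.  86.]
top bowl1 (array([511. , 405.7]), np.float64(65.3), 942)
top bowl2 (array([510. , 406.4]), np.float64(85.3), 834)
top bowl3 (array([509.2, 405.2]), np.float64(105.0), 859)
top bowl4 (array([483.4,   4.1]), np.float64(61.9), 242)
top bowl5 (array([ 444.5, -216. ]), np.float64(61.8), 351)
scene bowl1 (array([512., 404.]), np.float64(66.1), 597)
scene bowl2 (array([511. , 404.6]), np.float64(86.1), 511)
scene bowl3 (array([511.4, 404.3]), np.float64(105.9), 686)
scene bowl4 (array([484.9,   3.2]), np.float64(62.3), 436)
scene bowl5 (array([ 446.2, -216.9]), np.float64(62.5), 317)
```

Call:
servo_tool([
  {"translation": [0,0,0.85],"twist": 0},
  {"translation": [0,0,0.85],"twist": 0},
  {"translation": [0,0,0.45],"twist": 0},
  {"translation": [0,0,0.25],"twist": 0},
  {"translation": [0,0,0],"twist": 0},
  {"translation": [0,0,0],"twist": 0},
  {"translation": [0,0,0],"twist": 0},
  {"translation": [0,0,0],"twist": 0},
  {"translation": [0,0,0],"twist": 0},
  {"translation": [0,0,0],"twist": 0},
])

```text
clock: 35.47
position: [484.9, -34.6, 44.7]
eef_rot: [[-1.0, -0.001, 0.001], [-0.001, 1.0, 0.0], [-0.001, 0.0, -1.0]]
ft_force: [0.2, 0.1, -0.3]
gripper_width: 25.4
gripper_force: 0.0
```

Call:
servo_tool([
  {"translation": [0,0,0],"twist": 0},
  {"translation": [0,0,0],"twist": 0},
  {"translation": [0,0,0],"twist": 0},
  {"translation": [0,0,0],"twist": 0},
  {"translation": [0,0,0],"twist": 0},
  {"translation": [0,0,0],"twist": 0},
  {"translation": [0,0,0],"twist": 0},
  {"translation": [0,0,0],"twist": 0},
  {"translation": [0,0,0],"twist": 0},
  {"translation": [0,0,0],"twist": 0},
], gripper=0)

```text
clock: 36.3
position: [484.7, -34.4, 44.7]
eef_rot: [[-1.0, -0.001, 0.0], [-0.001, 1.0, 0.0], [-0.0, 0.0, -1.0]]
ft_force: [-1.5, 1.1, 5.3]
gripper_width: 8.2
gripper_force: 55.1
```

Call:
servo_tool([
  {"translation": [0,0,-0.3],"twist": 0},
  {"translation": [0,0,-0.7],"twist": 0},
  {"translation": [0,0,-1],"twist": 0},
  {"translation": [0,0,-1],"twist": 0},
  {"translation": [0,0,-1],"twist": 0},
  {"translation": [0,0,-1],"twist": 0},
  {"translation": [0,0,-1],"twist": 0},
  {"translation": [0,0,-1],"twist": 0},
  {"translation": [0,0,-0.5],"twist": 0},
  {"translation": [0,0,0],"twist": 0},
])

```text
clock: 37.13
position: [486.0, -34.7, 196.5]
eef_rot: [[-1.0, -0.001, 0.004], [-0.001, 1.0, 0.0], [-0.004, 0.0, -1.0]]
ft_force: [-0.7, -0.3, -1.3]
gripper_width: 8.1
gripper_force: 62.7
```

Call:
servo_tool([
  {"translation": [0,0.4,0],"twist": 0},
  {"translation": [-0.1,0.8,0],"twist": 0},
  {"translation": [-0.1,1,0],"twist": 0},
  {"translation": [-0.1,1,0],"twist": 0},
  {"translation": [-0.1,1,0],"twist": 0},
  {"translation": [-0.1,1,0],"twist": 0},
  {"translation": [-0.1,1,0],"twist": 0},
  {"translation": [-0.1,1,0],"twist": 0},
  {"translation": [-0.1,1,0],"twist": 0},
  {"translation": [-0.1,1,0],"twist": 0},
])

```text
clock: 37.97
position: [501.1, 150.7, 192.3]
eef_rot: [[-1.0, -0.002, -0.003], [-0.002, 1.0, -0.001], [0.003, -0.001, -1.0]]
ft_force: [0.4, 0.2, -1.3]
gripper_width: 8.5
gripper_force: 62.7
```

Call:
servo_tool([
  {"translation": [-0.1,1,0],"twist": 0},
  {"translation": [-0.1,1,0],"twist": 0},
  {"translation": [-0.1,1,0],"twist": 0},
  {"translation": [-0.1,1,0],"twist": 0},
  {"translation": [0,1,0],"twist": 0},
  {"translation": [0,1,0],"twist": 0},
  {"translation": [0,1,0],"twist": 0},
  {"translation": [0,1,0],"twist": 0},
  {"translation": [0,1,0],"twist": 0},
  {"translation": [0,1,0],"twist": 0},
])

```text
clock: 38.8
position: [508.6, 350.4, 191.9]
eef_rot: [[-1.0, -0.002, -0.003], [-0.002, 1.0, -0.002], [0.003, -0.002, -1.0]]
ft_force: [-0.3, -0.4, -1.2]
gripper_width: 8.5
gripper_force: 62.7
```

Call:
servo_tool([
  {"translation": [0,0.55,0],"twist": 0},
  {"translation": [0,0.25,0],"twist": 0},
  {"translation": [0,0,0.5],"twist": 0},
  {"translation": [0,0,0.8],"twist": 0},
  {"translation": [0,0,0.2],"twist": 0},
  {"translation": [0,0,0],"twist": 0},
  {"translation": [0,0,0],"twist": 0},
  {"translation": [0,0,0],"twist": 0},
  {"translation": [0,0,0],"twist": 0},
  {"translation": [0,0,0],"twist": 0},
])

```text
clock: 39.63
position: [510.6, 365.5, 165.0]
eef_rot: [[-1.0, -0.001, 0.001], [-0.001, 1.0, 0.001], [-0.001, 0.001, -1.0]]
ft_force: [-0.3, -0.1, -0.7]
gripper_width: 8.1
gripper_force: 62.7
```

```bash
python3 st.py;python3 - <<'E'
from h import *
z=env.read_state()["position"][2]
held((510.5,404),43,z+15)
for n in('top','scene'): W=cloud(env.grab_frame(n));print(bowl(W,(510.5,404.7),56,106))
E
```

```text
39.6333 [510.6 365.5 165. ] [[-1.0, -0.001, 0.001], [-0.001, 1.0, 0.001], [-0.001, 0.001, -1.0]] [-0.3 -0.1 -0.7] 8.12255704175037 [-35.  27.  -9.  99.   5.  54.  45.]
top (array([511. , 401.7]), np.float64(180.7), 120)
  tilt deg [12.2  17.34] z 194.2
scene (array([512.8, 401.2]), np.float64(180.7), 406)
  tilt deg [0.54 0.02] z 179.7
(array([509.7, 405.4]), np.float64(105.1), 291)
(array([511.3, 404.5]), np.float64(106.1), 451)
```

Call:
servo_tool([
  {"translation": [0.07,0.17,0],"twist": 0},
  {"translation": [0,0,0],"twist": 0},
  {"translation": [0,0,0.5],"twist": 0},
  {"translation": [0,0,0.5],"twist": 0},
  {"translation": [0,0,0.5],"twist": 0},
  {"translation": [0,0,0.5],"twist": 0},
  {"translation": [0,0,0.4],"twist": 0},
  {"translation": [0,0,0.2],"twist": 0},
  {"translation": [0,0,0.15],"twist": 0},
  {"translation": [0,0,0],"twist": 0},
])

```text
clock: 40.67
position: [508.7, 368.6, 109.4]
eef_rot: [[-1.0, -0.001, -0.0], [-0.001, 1.0, -0.0], [0.0, -0.0, -1.0]]
ft_force: [-1.0, -0.7, 1.5]
gripper_width: 8.4
gripper_force: 63.6
```

```bash
python3 st.py
python3 - <<'E'
from h import *
W=cloud(env.grab_frame('scene'));print(bowl(W,(511,404.7),43,126),bowl(W,(511,404.7),56,106))
E
```

```text
40.6667 [508.7 368.6 109.4] [[-1.0, -0.001, -0.0], [-0.001, 1.0, -0.0], [0.0, -0.0, -1.0]] [-1.  -0.7  1.5] 8.430480777493928 [-35.  31.  -9. 101.   6.  48.  43.]
(array([510.6, 404.1]), np.float64(126.1), 356) (array([511. , 404.4]), np.float64(106.1), 384)
```

Call:
servo_tool([
  {"translation": [0,0,0],"twist": 0},
  {"translation": [0,0,0],"twist": 0},
  {"translation": [0,0,0],"twist": 0},
  {"translation": [0,0,0],"twist": 0},
  {"translation": [0,0,0],"twist": 0},
  {"translation": [0,0,0],"twist": 0},
  {"translation": [0,0,-0.5],"twist": 0},
  {"translation": [0,0,-1],"twist": 0},
  {"translation": [0,0,-1],"twist": 0},
  {"translation": [0,0,-1],"twist": 0},
], gripper=0.28)

```text
clock: 41.55
position: [508.7, 368.8, 180.7]
eef_rot: [[-1.0, -0.001, -0.0], [-0.001, 1.0, 0.0], [0.0, 0.0, -1.0]]
ft_force: [-0.3, 0.2, -0.7]
gripper_width: 23.8
gripper_force: 0.0
```

Call:
servo_tool([
  {"translation": [0,-1,0],"twist": 0},
  {"translation": [0,-1,0],"twist": 0},
  {"translation": [0,-1,0],"twist": 0},
  {"translation": [0,-1,0],"twist": 0},
  {"translation": [0,-1,0],"twist": 0},
  {"translation": [0,-1,0],"twist": 0},
  {"translation": [0,-1,0],"twist": 0},
  {"translation": [0,-1,0],"twist": 0},
  {"translation": [0,-1,0],"twist": 0},
  {"translation": [0,-1,0],"twist": 0},
])

```text
clock: 42.38
position: [509.1, 168.0, 180.2]
eef_rot: [[-1.0, -0.001, 0.001], [-0.001, 1.0, 0.0], [-0.001, 0.0, -1.0]]
ft_force: [-0.4, -0.6, 0.5]
gripper_width: 24.1
gripper_force: 0.0
```

Call:
servo_tool([
  {"translation": [0.2,-1,0],"twist": 0},
  {"translation": [0.2,-1,0],"twist": 0},
  {"translation": [0.2,-1,0],"twist": 0},
  {"translation": [0.2,-1,0],"twist": 0},
  {"translation": [0.2,-1,0],"twist": 0},
  {"translation": [0.2,-1,0],"twist": 0},
  {"translation": [0.2,-1,0],"twist": 0},
  {"translation": [0.2,-1,0],"twist": 0},
  {"translation": [0.2,-1,0],"twist": 0},
  {"translation": [0.2,-1,0],"twist": 0},
])

```text
clock: 43.22
position: [469.2, -32.1, 180.2]
eef_rot: [[-1.0, -0.001, 0.001], [-0.001, 1.0, 0.0], [-0.001, 0.0, -1.0]]
ft_force: [0.2, 0.6, -0.9]
gripper_width: 23.8
gripper_force: 0.0
```

Call:
servo_tool([
  {"translation": [0.2,-1,0],"twist": 0},
  {"translation": [0.2,-1,0],"twist": 0},
  {"translation": [0.2,-1,0],"twist": 0},
  {"translation": [0.2,-1,0],"twist": 0},
  {"translation": [0.2,-1,0],"twist": 0},
  {"translation": [0.17,-1,0],"twist": 0},
  {"translation": [0,-1,0],"twist": 0},
  {"translation": [0,-1,0],"twist": 0},
  {"translation": [0,-1,0],"twist": 0},
  {"translation": [0,-1,0],"twist": 0},
])

```text
clock: 44.05
position: [446.3, -232.2, 180.2]
eef_rot: [[-1.0, -0.001, 0.001], [-0.001, 1.0, -0.0], [-0.001, -0.0, -1.0]]
ft_force: [-0.2, -0.0, -0.9]
gripper_width: 23.7
gripper_force: 0.0
```

Call:
servo_tool([
  {"translation": [0,-0.55,0],"twist": 0},
  {"translation": [0,0,1],"twist": 0},
  {"translation": [0,0,1],"twist": 0},
  {"translation": [0,0,1],"twist": 0},
  {"translation": [0,0,0.9],"twist": 0},
  {"translation": [0,0,0.4],"twist": 0},
  {"translation": [0,0,0],"twist": 0},
  {"translation": [0,0,0],"twist": 0},
  {"translation": [0,0,0],"twist": 0},
  {"translation": [0,0,0],"twist": 0},
])

```text
clock: 44.88
position: [447.0, -242.5, 94.5]
eef_rot: [[-1.0, -0.001, 0.002], [-0.001, 1.0, -0.001], [-0.002, -0.001, -1.0]]
ft_force: [-0.2, 0.5, 0.0]
gripper_width: 24.3
gripper_force: 0.0
```

```bash
python3 st.py;python3 look.py "{'bowl2':(511.7,404.4,86),'bowl3':(511,404.4,106),'bowl4':(511,404.4,126),'bowl5':(445,-216,62)}"
```

```text
44.8833 [ 447.  -242.5   94.5] [[-1.0, -0.001, 0.002], [-0.001, 1.0, -0.001], [-0.002, -0.001, -1.0]] [-0.2  0.5  0. ] 24.27998215110255 [ 17.  22.   6. 119.  -3.  39. 115.]
top bowl2 (array([510. , 406.5]), np.float64(85.1), 838)
top bowl3 (array([509.7, 406.2]), np.float64(105.2), 737)
top bowl4 (array([509. , 404.6]), np.float64(124.9), 662)
top bowl5 (array([ 444.9, -216. ]), np.float64(61.9), 234)
scene bowl2 (array([511.2, 404.7]), np.float64(86.2), 514)
scene bowl3 (array([511.1, 404.7]), np.float64(106.0), 440)
scene bowl4 (array([511.1, 403.9]), np.float64(126.1), 516)
scene bowl5 (array([ 446.6, -217.2]), np.float64(62.7), 313)
```

Call:
servo_tool([
  {"translation": [0.05,0,0.85],"twist": 0},
  {"translation": [0,0,0.85],"twist": 0},
  {"translation": [0,0,0.5],"twist": 0},
  {"translation": [0,0,0.25],"twist": 0},
  {"translation": [0,0,0],"twist": 0},
  {"translation": [0,0,0],"twist": 0},
  {"translation": [0,0,0],"twist": 0},
  {"translation": [0,0,0],"twist": 0},
  {"translation": [0,0,0],"twist": 0},
  {"translation": [0,0,0],"twist": 0},
])

```text
clock: 45.82
position: [445.4, -242.4, 44.7]
eef_rot: [[-1.0, -0.001, 0.001], [-0.001, 1.0, -0.0], [-0.001, -0.0, -1.0]]
ft_force: [0.4, 0.3, 0.0]
gripper_width: 23.9
gripper_force: 0.0
```

Call:
servo_tool([
  {"translation": [0,0,0],"twist": 0},
  {"translation": [0,0,0],"twist": 0},
  {"translation": [0,0,0],"twist": 0},
  {"translation": [0,0,0],"twist": 0},
  {"translation": [0,0,0],"twist": 0},
  {"translation": [0,0,0],"twist": 0},
  {"translation": [0,0,0],"twist": 0},
  {"translation": [0,0,0],"twist": 0},
  {"translation": [0,0,0],"twist": 0},
  {"translation": [0,0,0],"twist": 0},
], gripper=0)

```text
clock: 46.65
position: [445.2, -242.1, 44.8]
eef_rot: [[-1.0, -0.001, 0.0], [-0.001, 1.0, 0.0], [-0.0, 0.0, -1.0]]
ft_force: [-1.5, 0.3, 6.2]
gripper_width: 9.2
gripper_force: 55.3
```

Call:
servo_tool([
  {"translation": [0,0,-0.3],"twist": 0},
  {"translation": [0,0,-0.7],"twist": 0},
  {"translation": [0,0,-1],"twist": 0},
  {"translation": [0,0,-1],"twist": 0},
  {"translation": [0,0,-1],"twist": 0},
  {"translation": [0,0,-1],"twist": 0},
  {"translation": [0,0,-1],"twist": 0},
  {"translation": [0,0,-1],"twist": 0},
  {"translation": [0,0,-1],"twist": 0},
  {"translation": [0,0,0],"twist": 0},
])

```text
clock: 47.48
position: [447.0, -243.3, 208.3]
eef_rot: [[-1.0, -0.001, 0.006], [-0.001, 1.0, -0.002], [-0.006, -0.002, -1.0]]
ft_force: [0.6, 0.7, -0.1]
gripper_width: 9.3
gripper_force: 55.3
```

Call:
servo_tool([
  {"translation": [-0.2,0.3,0],"twist": 0},
  {"translation": [-0.2,0.7,0],"twist": 0},
  {"translation": [-0.2,1,0],"twist": 0},
  {"translation": [-0.2,1,0],"twist": 0},
  {"translation": [-0.2,1,0],"twist": 0},
  {"translation": [-0.2,1,0],"twist": 0},
  {"translation": [-0.2,1,0],"twist": 0},
  {"translation": [-0.2,1,0],"twist": 0},
  {"translation": [-0.2,1,0],"twist": 0},
  {"translation": [-0.2,1,0],"twist": 0},
])

```text
clock: 48.32
position: [484.0, -60.6, 202.9]
eef_rot: [[-1.0, -0.002, -0.003], [-0.002, 1.0, 0.0], [0.003, 0.0, -1.0]]
ft_force: [0.2, 0.6, 0.2]
gripper_width: 9.2
gripper_force: 55.3
```

Call:
servo_tool([
  {"translation": [-0.2,1,0],"twist": 0},
  {"translation": [-0.2,1,0],"twist": 0},
  {"translation": [-0.2,1,0],"twist": 0},
  {"translation": [-0.2,1,0],"twist": 0},
  {"translation": [-0.2,1,0],"twist": 0},
  {"translation": [-0.2,1,0],"twist": 0},
  {"translation": [0,1,0],"twist": 0},
  {"translation": [0,1,0],"twist": 0},
  {"translation": [0,1,0],"twist": 0},
  {"translation": [0,1,0],"twist": 0},
])

```text
clock: 49.15
position: [507.4, 139.1, 202.8]
eef_rot: [[-1.0, -0.002, -0.003], [-0.002, 1.0, -0.001], [0.003, -0.001, -1.0]]
ft_force: [0.3, 0.1, -0.7]
gripper_width: 9.3
gripper_force: 55.3
```

Call:
servo_tool([
  {"translation": [0,1,0],"twist": 0},
  {"translation": [0,1,0],"twist": 0},
  {"translation": [0,1,0],"twist": 0},
  {"translation": [0,1,0],"twist": 0},
  {"translation": [0,1,0],"twist": 0},
  {"translation": [0,1,0],"twist": 0},
  {"translation": [0,1,0],"twist": 0},
  {"translation": [0,1,0],"twist": 0},
  {"translation": [0,1,0],"twist": 0},
  {"translation": [0,1,0],"twist": 0},
])

```text
clock: 49.98
position: [507.1, 338.8, 202.5]
eef_rot: [[-1.0, -0.002, -0.003], [-0.002, 1.0, -0.001], [0.003, -0.001, -1.0]]
ft_force: [0.4, 0.2, -1.0]
gripper_width: 9.3
gripper_force: 55.3
```

Call:
servo_tool([
  {"translation": [0,1,0],"twist": 0},
  {"translation": [0,0.7,0],"twist": 0},
  {"translation": [0,0.35,0.2],"twist": 0},
  {"translation": [0,0,0.3],"twist": 0},
  {"translation": [0,0,0.3],"twist": 0},
  {"translation": [0,0,0],"twist": 0},
  {"translation": [0,0,0],"twist": 0},
  {"translation": [0,0,0],"twist": 0},
  {"translation": [0,0,0],"twist": 0},
  {"translation": [0,0,0],"twist": 0},
])

```text
clock: 50.82
position: [508.7, 378.5, 188.7]
eef_rot: [[-1.0, -0.001, 0.001], [-0.001, 1.0, 0.0], [-0.001, 0.0, -1.0]]
ft_force: [-0.7, -0.3, -0.3]
gripper_width: 9.4
gripper_force: 55.3
```

```bash
python3 st.py;python3 - <<'E'
from h import *
z=env.read_state()["position"][2]
held((510.5,404),30,z+16)
for n in('top','scene'): W=cloud(env.grab_frame(n));print(bowl(W,(510.5,404.7),43,126))
E
```

```text
50.8167 [508.7 378.5 188.7] [[-1.0, -0.001, 0.001], [-0.001, 1.0, 0.0], [-0.001, 0.0, -1.0]] [-0.7 -0.3 -0.3] 9.389287933396892 [-35.  26. -10.  97.   5.  57.  43.]
top (array([510.1, 399.1]), np.float64(204.7), 132)
  tilt deg [4.1  1.52] z 206.2
scene (array([511.2, 400.5]), np.float64(204.8), 289)
  tilt deg [1.07 1.4 ] z 203.5
(array([509.9, 404.2]), np.float64(124.9), 316)
(array([511. , 403.9]), np.float64(126.1), 370)
```

Call:
servo_tool([
  {"translation": [0,0.18,0],"twist": 0},
  {"translation": [0,0,0],"twist": 0},
  {"translation": [0,0,0.5],"twist": 0},
  {"translation": [0,0,0.5],"twist": 0},
  {"translation": [0,0,0.5],"twist": 0},
  {"translation": [0,0,0.5],"twist": 0},
  {"translation": [0,0,0.5],"twist": 0},
  {"translation": [0,0,0.3],"twist": 0},
  {"translation": [0,0,0.13],"twist": 0},
  {"translation": [0,0,0],"twist": 0},
])

```text
clock: 51.85
position: [508.1, 382.0, 129.5]
eef_rot: [[-1.0, -0.001, -0.001], [-0.001, 1.0, -0.001], [0.001, -0.001, -1.0]]
ft_force: [-0.9, 0.5, 0.5]
gripper_width: 8.9
gripper_force: 55.4
```

```bash
python3 st.py
python3 - <<'E'
from h import *
W=cloud(env.grab_frame('scene'));print(bowl(W,(511,404.),30,146),bowl(W,(511,404),43,126))
E
```

```text
51.85 [508.1 382.  129.5] [[-1.0, -0.001, -0.001], [-0.001, 1.0, -0.001], [0.001, -0.001, -1.0]] [-0.9  0.5  0.5] 8.946139836022176 [-35.  30. -10.  99.   6.  51.  42.]
(array([510.8, 404. ]), np.float64(146.5), 253) (array([510.8, 404. ]), np.float64(126.0), 306)
```

Call:
servo_tool([
  {"translation": [0,0,0],"twist": 0},
  {"translation": [0,0,0],"twist": 0},
  {"translation": [0,0,0],"twist": 0},
  {"translation": [0,0,0],"twist": 0},
  {"translation": [0,0,0],"twist": 0},
  {"translation": [0,0,0],"twist": 0},
  {"translation": [0,0,-0.5],"twist": 0},
  {"translation": [0,0,-1],"twist": 0},
  {"translation": [0,0,-1],"twist": 0},
  {"translation": [0,0,-1],"twist": 0},
], gripper=0.28)

```text
clock: 52.73
position: [508.3, 382.5, 201.2]
eef_rot: [[-1.0, -0.001, -0.0], [-0.001, 1.0, 0.0], [0.0, 0.0, -1.0]]
ft_force: [0.3, -0.2, 0.4]
gripper_width: 23.8
gripper_force: 0.0
```

Call:
servo_tool([
  {"translation": [0.3,-0.85,0],"twist": 0},
  {"translation": [0.3,-0.85,0],"twist": 0},
  {"translation": [0.3,-0.85,0],"twist": 0},
  {"translation": [0.3,-0.85,0],"twist": 0},
  {"translation": [0.3,-0.85,0],"twist": 0},
  {"translation": [0.3,-0.85,0],"twist": 0},
  {"translation": [0.3,-0.85,0],"twist": 0},
  {"translation": [0.3,-0.85,0],"twist": 0},
  {"translation": [0.3,-0.85,0],"twist": 0},
  {"translation": [0.38,-0.83,0],"twist": 0},
], gripper=0.6)

```text
clock: 53.57
position: [447.0, 212.0, 200.6]
eef_rot: [[-1.0, -0.001, 0.001], [-0.001, 1.0, 0.001], [-0.001, 0.001, -1.0]]
ft_force: [-0.3, 0.1, -0.3]
gripper_width: 51.3
gripper_force: 0.0
```

```bash
python3 st.py;python3 look.py "{'bowl4':(511,404.4,126),'bowl5':(511,404,146)}"
cat > lid.py <<'E'
from h import *
for n in('top','scene'):
    f=env.grab_frame(n);A=cloud(f);cv2.imwrite(f'pics/lid_{n}.png',f['frame'])
    d=np.hypot(A[...,0]-446.5,A[...,1]-212.5);P=A[(d<70)&(A[...,2]>9)&(A[...,2]<18)];k=A[(d<70)&(A[...,2]>34)&(A[...,2]<43)]
    if len(P): print('lid',n,cv2.minEnclosingCircle(P[:,:2].astype(np.float32)),k.mean(0),len(P),len(k))
E
python3 lid.py
```

```text
53.5667 [447.  212.  200.6] [[-1.0, -0.001, 0.001], [-0.001, 1.0, 0.001], [-0.001, 0.001, -1.0]] [-0.3  0.1 -0.3] 51.27180619373743 [-24.  13.  -9. 115.   3.  53.  55.]
top bowl4 None
top bowl5 None
scene bowl4 (array([511.2, 403.9]), np.float64(126.0), 356)
scene bowl5 (array([510.8, 403.8]), np.float64(145.9), 354)
lid top ((428.2520751953125, 160.08692932128906), 29.652587890625) [427.89506258 159.91043942  39.50562767] 396 85
lid scene ((429.3533630371094, 163.96694946289062), 31.930797576904297) [430.21334971 157.7907269   39.70569191] 208 56
```

View pics/lid_scene.png

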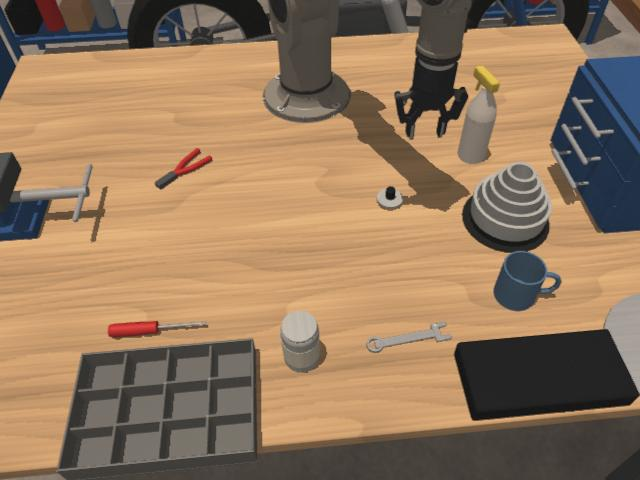

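Call:
servo_tool([
  {"translation": [0.3,-0.9,0],"twist": 0},
  {"translation": [0.3,-0.9,0],"twist": 0},
  {"translation": [0.3,-0.85,0],"twist": 0},
  {"translation": [0,0,1],"twist": 0},
  {"translation": [0,0,1],"twist": 0},
  {"translation": [0,0,1],"twist": 0},
  {"translation": [0,0,1],"twist": 0},
  {"translation": [0,0,1],"twist": 0},
  {"translation": [0,0,0.7],"twist": 0},
  {"translation": [0,0,0.5],"twist": 0},
])

```text
clock: 54.6
position: [429.1, 160.9, 74.5]
eef_rot: [[-1.0, -0.003, -0.001], [-0.003, 1.0, 0.0], [0.001, 0.0, -1.0]]
ft_force: [0.4, -0.1, -0.2]
gripper_width: 51.4
gripper_force: 0.0
```

Call:
servo_tool([
  {"translation": [0,0,0],"twist": 0},
  {"translation": [0,0,0],"twist": 0},
  {"translation": [0,0,0],"twist": 0},
  {"translation": [0,0,0],"twist": 0},
  {"translation": [0,0,0],"twist": 0},
  {"translation": [0,0,0],"twist": 0},
  {"translation": [0,0,0],"twist": 0},
  {"translation": [0,0,0],"twist": 0},
  {"translation": [0,0,0],"twist": 0},
  {"translation": [0,0,0],"twist": 0},
])

```text
clock: 55.43
position: [429.0, 159.7, 75.7]
eef_rot: [[-1.0, -0.001, 0.0], [-0.001, 1.0, 0.0], [-0.0, 0.0, -1.0]]
ft_force: [0.5, 0.3, 0.1]
gripper_width: 51.7
gripper_force: 0.0
```

```bash
python3 st.py; sed -i 's/446.5/429/;s/212.5/159/' lid.py; sed -i 's/d<70/d<38/g' lid.py; python3 lid.py
```

```text
55.4333 [429.  159.7  75.7] [[-1.0, -0.001, 0.0], [-0.001, 1.0, 0.0], [-0.0, 0.0, -1.0]] [0.5 0.3 0.1] 51.66967121743823 [-22.  21.  -8. 125.   5.  34.  57.]
lid top ((419.06146240234375, 132.5623321533203), 4.11481237411499) [nan nan nan] 9 0
lid scene ((428.34521484375, 160.90518188476562), 32.58600616455078) [429.58556382 159.20607755  39.54831521] 293 56lid.py:5: RuntimeWarning: Mean of empty slice.
  if len(P): print('lid',n,cv2.minEnclosingCircle(P[:,:2].astype(np.float32)),k.mean(0),len(P),len(k))
  ret = um.true_divide(
```

Call:
servo_tool([
  {"translation": [0,0,0.8],"twist": 0},
  {"translation": [0,0,0.8],"twist": 0},
  {"translation": [0,0,0.6],"twist": 0},
  {"translation": [0,0,0.4],"twist": 0},
  {"translation": [0,0,0.2],"twist": 0},
  {"translation": [0,0,0.1],"twist": 0},
  {"translation": [0,0,0],"twist": 0},
  {"translation": [0,0,0],"twist": 0},
  {"translation": [0,0,0],"twist": 0},
  {"translation": [0,0,0],"twist": 0},
])

```text
clock: 56.37
position: [429.4, 159.9, 18.2]
eef_rot: [[-1.0, -0.001, 0.001], [-0.001, 1.0, 0.0], [-0.001, 0.0, -1.0]]
ft_force: [-0.3, 0.8, -0.8]
gripper_width: 51.3
gripper_force: 0.0
```

Call:
servo_tool([
  {"translation": [0,0,0],"twist": 0},
  {"translation": [0,0,0],"twist": 0},
  {"translation": [0,0,0],"twist": 0},
  {"translation": [0,0,0],"twist": 0},
  {"translation": [0,0,0],"twist": 0},
  {"translation": [0,0,0],"twist": 0},
  {"translation": [0,0,0],"twist": 0},
  {"translation": [0,0,0],"twist": 0},
  {"translation": [0,0,0],"twist": 0},
  {"translation": [0,0,0],"twist": 0},
], gripper=0, newtons=40)

```text
clock: 57.2
position: [429.2, 159.8, 18.0]
eef_rot: [[-1.0, -0.001, 0.0], [-0.001, 1.0, 0.0], [-0.0, 0.0, -1.0]]
ft_force: [-0.8, 0.0, 6.1]
gripper_width: 20.4
gripper_force: 38.9
```

Call:
servo_tool([
  {"translation": [0,0,-0.3],"twist": 0},
  {"translation": [0,0,-1],"twist": 0},
  {"translation": [0,0,-1],"twist": 0},
  {"translation": [0,0,-1],"twist": 0},
  {"translation": [0,0,-1],"twist": 0},
  {"translation": [0,0,-1],"twist": 0},
  {"translation": [0,0,-1],"twist": 0},
  {"translation": [0,0,-1],"twist": 0},
  {"translation": [0,0,-1],"twist": 0},
  {"translation": [0,0,-0.7],"twist": 0},
])

```text
clock: 58.03
position: [429.2, 159.8, 199.6]
eef_rot: [[-1.0, -0.001, 0.001], [-0.001, 1.0, 0.001], [-0.001, 0.001, -1.0]]
ft_force: [0.5, -0.0, -1.1]
gripper_width: 20.6
gripper_force: 39.2
```

```bash
python3 st.py
python3 - <<'E'
from h import *
p=env.read_state()["position"]
for n in('top','scene'):
    A=cloud(env.grab_frame(n)); d=np.hypot(A[...,0]-p[0],A[...,1]-p[1])
    P=A[(d<45)&(abs(A[...,2]-(p[2]-4))<6)]; print(n,len(P),cv2.minEnclosingCircle(P[:,:2].astype(np.float32)) if len(P) else 0, np.median(P[:,2]))
E
```

```text
58.0333 [429.2 159.8 199.6] [[-1.0, -0.001, 0.001], [-0.001, 1.0, 0.001], [-0.001, 0.001, -1.0]] [ 0.5 -0.  -1.1] 20.644103023262222 [-21.   9.  -9. 119.   2.  51.  60.]
top 0 0 nan
scene 281 ((431.1893310546875, 159.521728515625), 30.392608642578125) 198.9321452972119
  return _methods._mean(a, axis=axis, dtype=dtype,
  ret = ret.dtype.type(ret / rcount)
```

Call:
servo_tool([
  {"translation": [-0.3,1,0],"twist": 0},
  {"translation": [-0.3,1,0],"twist": 0},
  {"translation": [-0.3,1,0],"twist": 0},
  {"translation": [-0.3,1,0],"twist": 0},
  {"translation": [-0.3,1,0],"twist": 0},
  {"translation": [-0.3,1,0],"twist": 0},
  {"translation": [-0.3,1,0],"twist": 0},
  {"translation": [-0.3,1,0],"twist": 0},
  {"translation": [-0.3,1,0],"twist": 0},
  {"translation": [-0.3,1,0],"twist": 0},
])

```text
clock: 58.97
position: [488.3, 360.2, 196.1]
eef_rot: [[-1.0, -0.001, -0.002], [-0.001, 1.0, -0.001], [0.002, -0.001, -1.0]]
ft_force: [-0.8, 0.6, -1.6]
gripper_width: 20.4
gripper_force: 39.2
```

Call:
servo_tool([
  {"translation": [-0.3,1,0],"twist": 0},
  {"translation": [-0.3,0.8,0],"twist": 0},
  {"translation": [-0.3,0.42,0],"twist": 0},
  {"translation": [-0.08,0,0.4],"twist": 0},
  {"translation": [0,0,0.4],"twist": 0},
  {"translation": [0,0,0],"twist": 0},
  {"translation": [0,0,0],"twist": 0},
  {"translation": [0,0,0],"twist": 0},
  {"translation": [0,0,0],"twist": 0},
  {"translation": [0,0,0],"twist": 0},
])

```text
clock: 59.8
position: [508.5, 404.0, 182.2]
eef_rot: [[-1.0, -0.001, 0.001], [-0.001, 1.0, 0.0], [-0.001, 0.0, -1.0]]
ft_force: [0.0, 0.2, -0.9]
gripper_width: 20.5
gripper_force: 39.3
```

```bash
python3 st.py
python3 - <<'E'
from h import *
p=env.read_state()["position"]
f=env.grab_frame('scene');A=cloud(f); d=np.hypot(A[...,0]-p[0],A[...,1]-p[1])
P=A[(d<45)&(abs(A[...,2]-(p[2]-4))<6)]; print(len(P),cv2.minEnclosingCircle(P[:,:2].astype(np.float32)), np.median(P[:,2]))
print(bowl(A,(510.8,404),43,126),bowl(A,(510.8,404),30,146))
u,v=px(f,(511,404,160)).astype(int);cv2.imwrite('pics/c1.png',cv2.resize(f['frame'][v-80:v+80,u-100:u+100],None,fx=3,fy=3,interpolation=2))
E
```

```text
59.8 [508.5 404.  182.2] [[-1.0, -0.001, 0.001], [-0.001, 1.0, 0.0], [-0.001, 0.0, -1.0]] [ 0.   0.2 -0.9] 20.497252830052037 [-36.  28. -11.  95.   6.  58.  41.]
324 ((508.7313232421875, 402.3329162597656), 31.46027946472168) 178.80884656548255
(array([510.9, 404. ]), np.float64(126.2), 360) (array([511. , 403.8]), np.float64(146.3), 231)
```

View pics/c1.png

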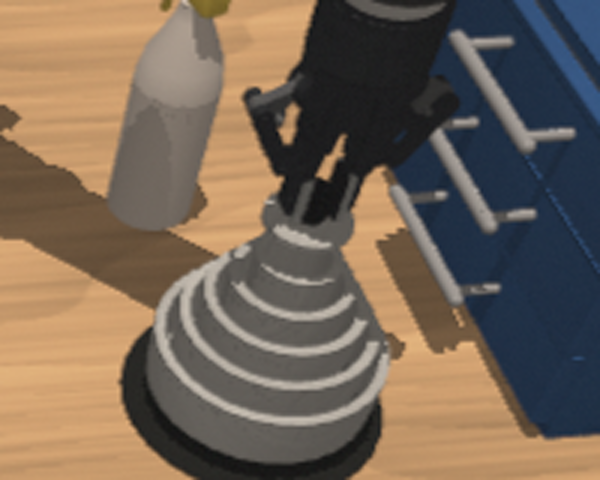

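Call:
servo_tool([
  {"translation": [-0.09,0,0],"twist": 0},
  {"translation": [0,0,0.3],"twist": 0},
  {"translation": [0,0,0.3],"twist": 0},
  {"translation": [0,0,0.3],"twist": 0},
  {"translation": [0,0,0.2],"twist": 0},
  {"translation": [0,0,0.1],"twist": 0},
  {"translation": [0,0,0.08],"twist": 0},
  {"translation": [0,0,0],"twist": 0},
  {"translation": [0,0,0],"twist": 0},
  {"translation": [0,0,0],"twist": 0},
])

```text
clock: 60.68
position: [510.3, 404.3, 156.5]
eef_rot: [[-1.0, -0.001, 0.0], [-0.001, 1.0, 0.0], [-0.0, 0.0, -1.0]]
ft_force: [-0.8, -0.3, 4.3]
gripper_width: 20.3
gripper_force: 39.5
```

```bash
cat > nest.py <<'E'
from h import *
f=env.grab_frame('scene');A=cloud(f); d=np.hypot(A[...,0]-510.8,A[...,1]-404)
P=A[(d<31)&(d>14)&(A[...,2]>140)&(A[...,2]<170)]; print('disc z',len(P),np.percentile(P[:,2],[10,50,75]).round(1)); 
for k,r,z in(('b5',30,146),('b4',43,126),('b3',56,106),('b2',69,86),('b1',82,66)): print(k,bowl(A,(510.8,404),r,z))
import sys
u,v=px(f,(511,404,140)).astype(int);cv2.imwrite(sys.argv[1],cv2.resize(f['frame'][v-80:v+80,u-100:u+100],None,fx=3,fy=3,interpolation=2))
E
python3 st.py; python3 nest.py pics/c2.png
```

```text
60.6833 [510.3 404.3 156.5] [[-1.0, -0.001, 0.0], [-0.001, 1.0, 0.0], [-0.0, 0.0, -1.0]] [-0.8 -0.3  4.3] 20.317345146854052 [-36.  30. -11.  96.   7.  55.  41.]
disc z 399 [144.1 153.1 154.9]
b5 (array([511.7, 403.2]), np.float64(148.2), 189)
b4 (array([511., 404.]), np.float64(126.3), 348)
b3 (array([511.2, 404.5]), np.float64(106.1), 447)
b2 (array([511.4, 404.7]), np.float64(86.2), 518)
b1 (array([512.1, 404. ]), np.float64(66.4), 607)
```

Call:
servo_tool([
  {"translation": [0,0,0],"twist": 0},
  {"translation": [0,0,0],"twist": 0},
  {"translation": [0,0,0],"twist": 0},
  {"translation": [0,0,0],"twist": 0},
  {"translation": [0,0,0],"twist": 0},
  {"translation": [0,0,-0.3],"twist": 0},
  {"translation": [0,0,-0.7],"twist": 0},
  {"translation": [0,0,-1],"twist": 0},
  {"translation": [0,0,-1],"twist": 0},
  {"translation": [0,0,0],"twist": 0},
], gripper=0.5)

```text
clock: 61.57
position: [511.9, 406.0, 221.0]
eef_rot: [[-1.0, -0.001, 0.005], [-0.001, 1.0, 0.005], [-0.005, 0.005, -1.0]]
ft_force: [0.4, 1.0, 0.2]
gripper_width: 42.8
gripper_force: 0.0
```

Call:
servo_tool([
  {"translation": [0,0,0],"twist": 0},
  {"translation": [0,0,0],"twist": 0},
  {"translation": [0,0,0],"twist": 0},
  {"translation": [0,0,0],"twist": 0},
  {"translation": [0,0,0],"twist": 0},
  {"translation": [0,0,0],"twist": 0},
  {"translation": [0,0,0],"twist": 0},
  {"translation": [0,0,0],"twist": 0},
  {"translation": [0,0,0],"twist": 0},
  {"translation": [0,0,0],"twist": 0},
], gripper=0)

```text
clock: 62.4
position: [510.1, 404.2, 216.1]
eef_rot: [[-1.0, -0.001, -0.0], [-0.001, 1.0, -0.0], [0.0, -0.0, -1.0]]
ft_force: [0.1, -0.3, -0.5]
gripper_width: 0.0
gripper_force: 0.0
```

```bash
python3 st.py; python3 nest.py pics/c3.png
```

```text
62.4 [510.1 404.2 216.1] [[-1.0, -0.001, -0.0], [-0.001, 1.0, -0.0], [0.0, -0.0, -1.0]] [ 0.1 -0.3 -0.5] 0.03222763313074389 [-36.  26. -11.  93.   6.  61.  42.]
disc z 433 [144.2 152.9 154.2]
b5 (array([511.7, 403.2]), np.float64(149.8), 212)
b4 (array([511. , 404.1]), np.float64(126.2), 354)
b3 (array([511. , 404.5]), np.float64(106.3), 429)
b2 (array([511.1, 404.7]), np.float64(86.3), 521)
b1 (array([512., 404.]), np.float64(66.3), 612)
```

View pics/c3.png

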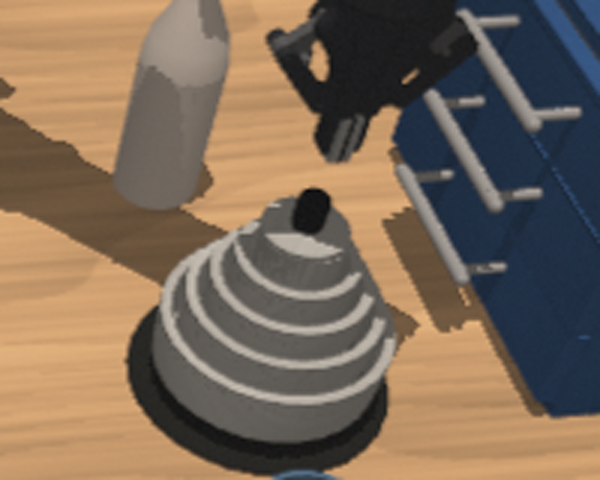

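Call:
servo_tool([
  {"translation": [0,0,0.6],"twist": 0},
  {"translation": [0,0,0.6],"twist": 0},
  {"translation": [0,0,0.4],"twist": 0},
  {"translation": [0,0,0.1],"twist": 0},
  {"translation": [0,0,0.1],"twist": 0},
  {"translation": [0,0,0.05],"twist": 0},
  {"translation": [0,0,0.05],"twist": 0},
  {"translation": [0,0,0],"twist": 0},
  {"translation": [0,0,0],"twist": 0},
  {"translation": [0,0,0],"twist": 0},
])

```text
clock: 63.28
position: [510.4, 404.4, 178.6]
eef_rot: [[-1.0, -0.001, 0.001], [-0.001, 1.0, 0.001], [-0.001, 0.001, -1.0]]
ft_force: [1.5, -0.0, 1.4]
gripper_width: 0.1
gripper_force: 0.7
```

Call:
servo_tool([
  {"translation": [0,0,0.05],"twist": 0},
  {"translation": [0,0,0.05],"twist": 0},
  {"translation": [0,0,0.05],"twist": 0},
  {"translation": [0,0,0],"twist": 0},
  {"translation": [0,0,0],"twist": 0},
  {"translation": [0,0,0],"twist": 0},
  {"translation": [0,0,0],"twist": 0},
  {"translation": [0,0,0],"twist": 0},
  {"translation": [0,0,0],"twist": 0},
  {"translation": [0,0,0],"twist": 0},
])

```text
clock: 64.12
position: [511.2, 405.2, 178.5]
eef_rot: [[-1.0, -0.001, 0.003], [-0.001, 1.0, 0.003], [-0.003, 0.003, -1.0]]
ft_force: [-2.8, -2.7, 16.6]
gripper_width: -0.2
gripper_force: 8.4
```

Call:
servo_tool([
  {"translation": [0,0,0.05],"twist": 0},
  {"translation": [0,0,0.05],"twist": 0},
  {"translation": [0,0,0.03],"twist": 0},
  {"translation": [0,0,0],"twist": 0},
  {"translation": [0,0,0],"twist": 0},
  {"translation": [0,0,0],"twist": 0},
  {"translation": [0,0,0],"twist": 0},
  {"translation": [0,0,0],"twist": 0},
  {"translation": [0,0,0],"twist": 0},
  {"translation": [0,0,0],"twist": 0},
])

```text
clock: 64.95
position: [512.2, 406.1, 178.6]
eef_rot: [[-1.0, -0.001, 0.006], [-0.001, 1.0, 0.005], [-0.006, 0.005, -1.0]]
ft_force: [-5.0, -5.1, 30.1]
gripper_width: -0.0
gripper_force: 14.6
```

Call:
servo_tool([
  {"translation": [0,0,0],"twist": 0},
  {"translation": [0,0,0],"twist": 0},
  {"translation": [0,0,0],"twist": 0},
  {"translation": [0,0,0],"twist": 0},
  {"translation": [0,0,-0.1],"twist": 0},
  {"translation": [0,0,-0.2],"twist": 0},
  {"translation": [0,0,-0.5],"twist": 0},
  {"translation": [0,0,-1],"twist": 0},
  {"translation": [0,0,-1],"twist": 0},
  {"translation": [0,0,-1],"twist": 0},
])

```text
clock: 65.78
position: [509.8, 404.0, 249.1]
eef_rot: [[-1.0, -0.001, -0.001], [-0.001, 1.0, -0.001], [0.001, -0.001, -1.0]]
ft_force: [-0.5, 0.5, 0.6]
gripper_width: -0.0
gripper_force: 0.0
```

Call:
servo_tool([
  {"translation": [0,-1,-0.3],"twist": 0},
  {"translation": [0,-1,0],"twist": 0},
  {"translation": [0,-1,0],"twist": 0},
  {"translation": [0,-1,0],"twist": 0},
  {"translation": [0,-1,0],"twist": 0},
  {"translation": [0,-1,0],"twist": 0},
  {"translation": [0,-1,0],"twist": 0},
  {"translation": [0,-1,0],"twist": 0},
  {"translation": [0,-1,0],"twist": 0},
  {"translation": [0,-0.5,0],"twist": 0},
])

```text
clock: 66.62
position: [510.5, 211.3, 254.5]
eef_rot: [[-1.0, 0.002, -0.0], [0.002, 1.0, -0.001], [0.0, -0.001, -1.0]]
ft_force: [0.3, -0.5, 0.9]
gripper_width: -0.0
gripper_force: 0.0
```

Call:
servo_tool([
  {"translation": [0,0,0],"twist": 0},
  {"translation": [0,0,0],"twist": 0},
  {"translation": [0,0,0],"twist": 0},
  {"translation": [0,0,0],"twist": 0},
  {"translation": [0,0,0],"twist": 0},
  {"translation": [0,0,0],"twist": 0},
  {"translation": [0,0,0],"twist": 0},
  {"translation": [0,0,0],"twist": 0},
  {"translation": [0,0,0],"twist": 0},
  {"translation": [0,0,0],"twist": 0},
])

```text
clock: 67.45
position: [510.3, 214.3, 254.5]
eef_rot: [[-1.0, -0.001, -0.0], [-0.001, 1.0, 0.0], [0.0, 0.0, -1.0]]
ft_force: [0.4, 0.9, -0.9]
gripper_width: 0.3
gripper_force: 0.0
```

```bash
python3 st.py; python3 nest.py pics/c4.png
python3 - <<'E'
from h import *
for n in('top','scene'):
    A=cloud(env.grab_frame(n));d=np.hypot(A[...,0]-510.8,A[...,1]-404.3)
    k=A[(d<20)&(A[...,2]>172)];P=A[(d<40)&(abs(A[...,2]-152)<4)];print(n,'knob',k.mean(0),len(k),'disc',cv2.minEnclosingCircle(P[:,:2].astype(np.float32)),np.median(P[:,2]))
E
```

```text
67.45 [510.3 214.3 254.5] [[-1.0, -0.001, -0.0], [-0.001, 1.0, 0.0], [0.0, 0.0, -1.0]] [ 0.4  0.9 -0.9] 0.3361567652175409 [-22.  15.  -9. 104.   3.  61.  58.]
disc z 426 [144.4 152.8 154.3]
b5 (array([511.4, 403.1]), np.float64(149.8), 211)
b4 (array([511.2, 404.1]), np.float64(126.3), 355)
b3 (array([510.9, 404.7]), np.float64(106.2), 437)
b2 (array([511.1, 404.6]), np.float64(86.0), 522)
b1 (array([512.2, 403.8]), np.float64(66.4), 604)
top knob [503.68952142 412.8348259  175.02564013] 4 disc ((499.31439208984375, 421.85223388671875), 20.36396598815918) 151.83639821612115
scene knob [512.06485561 401.97585497 177.84764615] 92 disc ((510.53173828125, 403.7945251464844), 31.540538787841797) 153.26532297771962
```

View pics/c4.png

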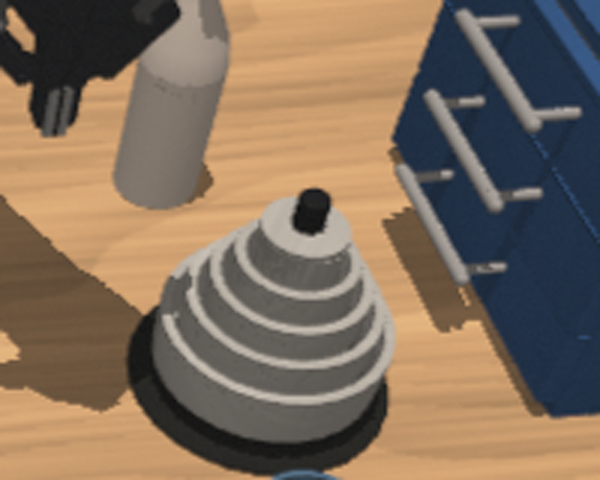

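The picture shows the lid flat on the centred nest, and the knob top reads 178 mm, as it should when home.

```bash
python3 -c "
from workcell import env
print(env.sign_off())"
```

```text
the job is handed in; nothing more can be done
None
```

All five bowls are nested on the mat with the lid home on the smallest and pressed down at about 30 N; the largest stands about 3 mm off the mat's centre. The job is handed in, but no verdict came back.

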